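# Steer the laser spot, cover the target and rack the printed towers

### The job

Finish the laser calibration in the print lab: turn the red and the blue mirror screw until the red spot lies wholly inside the green ring on the target card, and only then set the black cover on the target cup so that it sits seated and level. Also clear the bench of the yellow printed towers: stand all of them upright on the low black shelf in one straight row centred on its white stripe, side by side with gaps of no more than 30 mm between neighbours. Leave the filament spool, the jar and the scraper where they are.

Things in the scene. Friction and masses are not known exactly. Their poses are not given: they have to be found in the camera images.
- unit: Fixed laser unit; place and yaw vary. Black base plate 12 mm thick, spanning x -70 to 130, y -125 to 150 mm about this origin on the table; z up. On it: aluminium target cup at (-15, 90), mirror mount at (15, -85), 154 x 50 mm with a flat top 124 mm above the table, grey laser module at (95, 0), up to 95 mm high.
- screw_a (a joint): Angle (rad, range -5 to 5) of the red mirror screw, a knurled round knob; grows counter-clockwise seen from above. +1 rad moves the red spot about 8 mm along the unit's +x (it swings 0.046 rad about the blue screw's axis, some 175 mm away). It turns freely about a vertical axis (about 0.03 N m of friction), stays where it is left.
- screw_b (a joint): Angle (rad, range -5 to 5) of the blue mirror screw, like the red one. +1 rad moves the red spot 8 mm along the unit's +y (straight away from the blue screw's axis).
- screw_a_grip (a point): On the axis of the red knob, 23 mm above the flat top of the mount. The knob is 26 mm across and spans 10 to 34 mm above the mount's top. It is at (65, -85) mm on the unit.
- screw_b_grip (a point): The same point of the blue knob, at (-15, -85) mm on the unit.
- spot (a point): Centre of the red laser spot, 10 mm across, on the white card at the bottom of the target cup.
- green_ring (a point): Centre of the green ring printed on the white card, 22 mm inside and 27 mm outside diameter: the target. A like ring in black, of no use here, is on the same card; the two may change places.
- cup_rim (a point): Centre of the mouth of the round aluminium target cup, at the height of its rim: 38 mm above the work surface. The cup is 104 mm outside and 94 mm inside diameter, 22 mm deep. Its axes are those of the unit.
- cover_mid (a point): Middle (23.5 mm above the underside) of the loose black cover, 47 mm tall, 0.13 kg. From below: plug 84 mm across (0 to 8 mm), disc 112 across (8 to 13), round aluminium handle 22 across (13 to 47). z is its upward axis. Starts plug down on the table. Seated on the cup, the disc lies on the rim, the plug inside, this point 15.5 mm above the rim.
- shelf: Fixed low black perforated shelf, 120 x 340 mm, its flat top 45 mm above the work surface. Origin on the work surface under its centre; its long side, and the white stripe (20 mm wide) along the middle of its top, run along its y axis. Place and yaw differ each time.
- shelf_line (a point): Middle of the white stripe on the shelf's top, 45 mm above the work surface; the stripe runs along y for 168 mm to each side. Axes as the shelf's.
- spool_mid (a point): Bystander: spool of yellow filament lying flat, 150 mm across and 58 mm tall; its centre.
- jar_mid (a point): Bystander: amber jar, 60 mm across and 90 mm tall; its centre.
- scraper_grip (a point): Bystander: the handle of a flat scraper, 200 mm long, lying on the table.
- tower0_mid (a point): Middle of a loose yellow printed test tower, 58 mm tall, half-way up (29 mm above its underside); z is its upward axis. From below: foot 40 mm across (0 to 8 mm), straight round column 25 mm across (8 to 58 mm). 0.06 kg. Starts upright on the table. 3 to 5 are present; an absent one has no pose.
- tower1_mid (a point): Middle of a loose yellow printed test tower, 58 mm tall, half-way up (29 mm above its underside); z is its upward axis. From below: foot 40 mm across (0 to 8 mm), straight round column 25 mm across (8 to 58 mm). 0.06 kg. Starts upright on the table. 3 to 5 are present; an absent one has no pose.
- tower2_mid (a point): Middle of a loose yellow printed test tower, 58 mm tall, half-way up (29 mm above its underside); z is its upward axis. From below: foot 40 mm across (0 to 8 mm), straight round column 25 mm across (8 to 58 mm). 0.06 kg. Starts upright on the table. 3 to 5 are present; an absent one has no pose.
- tower3_mid (a point): Middle of a loose yellow printed test tower, 58 mm tall, half-way up (29 mm above its underside); z is its upward axis. From below: foot 40 mm across (0 to 8 mm), straight round column 25 mm across (8 to 58 mm). 0.06 kg. Starts upright on the table. 3 to 5 are present; an absent one has no pose.
- tower4_mid (a point): Middle of a loose yellow printed test tower, 58 mm tall, half-way up (29 mm above its underside); z is its upward axis. From below: foot 40 mm across (0 to 8 mm), straight round column 25 mm across (8 to 58 mm). 0.06 kg. Starts upright on the table. 3 to 5 are present; an absent one has no pose.

How it is judged (in metres and radians):
On the way, in this order (a step that is already met when the one before it is completed fails the run):
1. the red spot lies inside the green ring (horizontal distance between spot and green_ring below 0.006 m), for 0.3 s.
2. the cover sits seated and level on the target cup (horizontal distance between spot and green_ring below 0.006 m and horizontal distance between cover_mid and cup_rim below 0.007 m and angle between cover_mid's own z axis and vertical below 0.04 rad and z of cover_mid in the frame of cup_rim between 0.0125 and 0.0185 m), for 0.2 s.
At the end, for the whole second after the job is handed in: Spot within 6 mm of the green ring's centre; cover on the cup's rim, centred within 7 mm, level (0.04 rad), at seated height (3 mm); every tower upright (0.1 rad) on the shelf, within 12 mm of the stripe's middle, in one unbroken row with neighbours at most 75 mm apart, centre to centre (all of step 2 and x of tower0_mid in the frame of shelf_line between -0.012 and 0.012 m and z of tower0_mid in the frame of shelf_line between 0.025 and 0.033 m and y of tower0_mid in the frame of shelf_line between -0.17 and 0.17 m and angle between each of tower0_mid, tower1_mid, tower2_mid, tower3_mid, tower4_mid's own z axis and vertical below 0.1 rad and x of tower1_mid in the frame of shelf_line between -0.012 and 0.012 m and z of tower1_mid in the frame of shelf_line between 0.025 and 0.033 m and y of tower1_mid in the frame of shelf_line between -0.17 and 0.17 m and x of tower2_mid in the frame of shelf_line between -0.012 and 0.012 m and z of tower2_mid in the frame of shelf_line between 0.025 and 0.033 m and y of tower2_mid in the frame of shelf_line between -0.17 and 0.17 m and x of tower3_mid in the frame of shelf_line between -0.012 and 0.012 m and z of tower3_mid in the frame of shelf_line between 0.025 and 0.033 m and y of tower3_mid in the frame of shelf_line between -0.17 and 0.17 m and x of tower4_mid in the frame of shelf_line between -0.012 and 0.012 m and z of tower4_mid in the frame of shelf_line between 0.025 and 0.033 m and y of tower4_mid in the frame of shelf_line between -0.17 and 0.17 m and (horizontal distance between tower0_mid and tower1_mid below 0.075 m or horizontal distance between tower0_mid and tower2_mid below 0.075 m or horizontal distance between tower0_mid and tower3_mid below 0.075 m or horizontal distance between tower0_mid and tower4_mid below 0.075 m) and (horizontal distance between tower1_mid and tower0_mid below 0.075 m or horizontal distance between tower1_mid and tower2_mid below 0.075 m or horizontal distance between tower1_mid and tower3_mid below 0.075 m or horizontal distance between tower1_mid and tower4_mid below 0.075 m) and (horizontal distance between tower2_mid and tower0_mid below 0.075 m or horizontal distance between tower2_mid and tower1_mid below 0.075 m or horizontal distance between tower2_mid and tower3_mid below 0.075 m or horizontal distance between tower2_mid and tower4_mid below 0.075 m) and (horizontal distance between tower3_mid and tower0_mid below 0.075 m or horizontal distance between tower3_mid and tower1_mid below 0.075 m or horizontal distance between tower3_mid and tower2_mid below 0.075 m or horizontal distance between tower3_mid and tower4_mid below 0.075 m) and (horizontal distance between tower4_mid and tower0_mid below 0.075 m or horizontal distance between tower4_mid and tower1_mid below 0.075 m or horizontal distance between tower4_mid and tower2_mid below 0.075 m or horizontal distance between tower4_mid and tower3_mid below 0.075 m) and (horizontal distance between any of tower0_mid, tower1_mid and tower2_mid below 0.075 m or horizontal distance between any of tower0_mid, tower1_mid and tower3_mid below 0.075 m or horizontal distance between any of tower0_mid, tower1_mid and tower4_mid below 0.075 m) and (horizontal distance between any of tower0_mid, tower2_mid and tower1_mid below 0.075 m or horizontal distance between any of tower0_mid, tower2_mid and tower3_mid below 0.075 m or horizontal distance between any of tower0_mid, tower2_mid and tower4_mid below 0.075 m) and (horizontal distance between any of tower0_mid, tower3_mid and tower1_mid below 0.075 m or horizontal distance between any of tower0_mid, tower3_mid and tower2_mid below 0.075 m or horizontal distance between any of tower0_mid, tower3_mid and tower4_mid below 0.075 m) and (horizontal distance between any of tower0_mid, tower4_mid and tower1_mid below 0.075 m or horizontal distance between any of tower0_mid, tower4_mid and tower2_mid below 0.075 m or horizontal distance between any of tower0_mid, tower4_mid and tower3_mid below 0.075 m) and (horizontal distance between any of tower1_mid, tower2_mid and tower0_mid below 0.075 m or horizontal distance between any of tower1_mid, tower2_mid and tower3_mid below 0.075 m or horizontal distance between any of tower1_mid, tower2_mid and tower4_mid below 0.075 m) and (horizontal distance between any of tower1_mid, tower3_mid and tower0_mid below 0.075 m or horizontal distance between any of tower1_mid, tower3_mid and tower2_mid below 0.075 m or horizontal distance between any of tower1_mid, tower3_mid and tower4_mid below 0.075 m) and (horizontal distance between any of tower1_mid, tower4_mid and tower0_mid below 0.075 m or horizontal distance between any of tower1_mid, tower4_mid and tower2_mid below 0.075 m or horizontal distance between any of tower1_mid, tower4_mid and tower3_mid below 0.075 m) and (horizontal distance between any of tower2_mid, tower3_mid and tower0_mid below 0.075 m or horizontal distance between any of tower2_mid, tower3_mid and tower1_mid below 0.075 m or horizontal distance between any of tower2_mid, tower3_mid and tower4_mid below 0.075 m) and (horizontal distance between any of tower2_mid, tower4_mid and tower0_mid below 0.075 m or horizontal distance between any of tower2_mid, tower4_mid and tower1_mid below 0.075 m or horizontal distance between any of tower2_mid, tower4_mid and tower3_mid below 0.075 m) and (horizontal distance between any of tower3_mid, tower4_mid and tower0_mid below 0.075 m or horizontal distance between any of tower3_mid, tower4_mid and tower1_mid below 0.075 m or horizontal distance between any of tower3_mid, tower4_mid and tower2_mid below 0.075 m)); the robot touches nothing.
It fails at once if the spool, jar or scraper is shifted by more than 30 mm (distance of any of spool_mid, jar_mid, scraper_grip from where it was at the start of the episode above 0.03 m).
Of tower0, tower1, tower2, tower3, tower4 only 3 to 5 are there at a start; the rules pass over those that are not, and their reading is None.
At some moment in a run one of tower0, tower1, tower2, tower3, tower4 may be knocked a few centimetres aside while the robot is not near it.
Once in a run the grip may slacken for a moment while it holds something.
It also fails if it takes over 210 s, if anything falls off the work surface, if the arm or the gripper's body presses on something with over 40 N, if the wrist force passes 120 N, or if a joint passes its speed limit or range.

### The arm

A 6-joint arm with a two-finger parallel gripper is mounted at the origin on the work surface. World frame = base frame: x ahead of the robot, y to its left, z up, the work surface at z = 0. Lengths are in mm, angles in degrees, forces in N, time in s.
With the tool pointing down it reaches from about 300 to 850 mm from the base axis. Payload 4.2 kg.
Tool frame: the origin (TCP) lies at the very end of the fingers, on their centre line; the grasp point (between the pads) lies 19 mm behind it; z points along the fingers, x is the direction in which the jaws open and shut, and the axes are right-handed (so a half turn about z gives the same grasp; the last joint's range is limited). The gripper opens to 91 mm and grips with 3 to 60 N. Pads are 32 mm wide; open, the fingers measure 118 mm over their backs; the gripper's body (76 mm by 178 mm) begins 60 mm behind the grasp point.
Start: joints at [74.313, 18.312, 89.639, -0, 72.044, -1.146], TCP at [144.376, 556.599, 182.476] pointing down, gripper open.
Joint ranges: [-177.97, 177.97], [-48.28, 115.42], [12.27, 149.76], [-77.06, 257.06], [2.81, 150.46], [-146.56, 146.56]. Speed limits (degrees/s): [147.25, 147.25, 180, 180, 180, 180].

### API

Orientations are given as [roll, pitch, yaw] about the fixed x, y, z axes, in that order (R = Rz(yaw) Ry(pitch) Rx(roll)).
In Python, from workcell import env gives the robot as it stands.
- The arm moves only by the tool servo_tool, never from a script. Its argument "plan" is a list of rows, each a list of 3 entries, a list of its own where there are three numbers: the turn, a rotation vector about the tool's x, y, z in degrees, then the shift along the tool's x, y, z in mm, then the finger opening in mm, from 0 to 91.2. In form: [[[ax, ay, az], [dx, dy, dz], claw], ...]. A call has exactly 10 rows; each row shifts and turns the pose as measured when the row begins, along the tool's axes as they then stand; what a row does not reach is not made up. A row lasts 1/8 s, in which the tool goes at most 62.5 mm and 10.7 degrees, less where a joint would pass 70% of its speed; a pose out of reach is approached as far as the arm can. A call with a gripper value outside its range is refused whole. The fingers move at their own pace and stop on an object; "squeeze" is the grip in N (left out, the last holds). Time passes only in rows, so rows that do not move let the fingers close, or fill a call up. It gives the time, the measured TCP pose, the force and the opening at its end, in the units of the state.
- env.state(): the state, without advancing time (a new reading comes with each control period).
- env.grab_frame(name): name is "scene" or "top" or "wrist"; returns a dict with "pixels" (480x640x3 uint8, red, green, blue), "intrinsics" (3x3 intrinsics, pixels), "distortion" ([k1, k2, p1, p2, k3] as OpenCV has them; the pictures are not rectified), "eye" and "attitude" of the camera in the world. Camera axes: x right, y up, looking along -z (the intrinsics and any distortion apply to the point x, -y, -z); pixel columns grow to the right and rows downward; lengths in mm; the calibration is good to about 2 mm. A picture is of the moment at which its call begins. There is no depth.
- env.job_done(): hands the job in, once; it reports no verdict.
The state is a dict: "time_s": time; "qpos": joint angles; "qvel": joint speeds; "effort": joint torques, N m; "ee_pos": TCP position; "ee_rot": TCP orientation; "force": force on the tool from outside, world axes, zero at the start; "torque": the same for the moment, N m; "gripper_width": finger opening in mm.
Only numpy, scipy, OpenCV 4.12 (cv2) and the standard library are available. Lean on these libraries where they do the work, as an engineer would, in place of code of your own. Each camera call takes 0.05 s, during which the arm holds its last target.

## Working session

There is one attempt and no reset: what is moved stays moved. The work goes in short steps, Python scripts to look and compute and a tool call to move; the robot and the scene stay as the last step left them, time stands still between calls to the robot, and variables do not carry over. Pictures are saved under pics/ and viewed, and the job is handed in when it is done.

Besides the shell and the picture viewer there is one more tool, called after "Emit:" by a JSON object that holds its "name" and its "arguments". servo_tool: Moves the arm, as the interface text tells. Its arguments: {"type":"object","properties":{"plan":{"type":"array"},"squeeze":{"type":"number"}},"required":["plan"]}

```bash
mkdir -p pics; ls
cat > h.py <<'E'
import numpy as np, cv2
from workcell import env
def snap(name,fn):
    f=env.grab_frame(name)
    cv2.imwrite(f'pics/{fn}.png',f['pixels'][:,:,::-1])
    np.savez(f'pics/{fn}.npz',**{k:np.array(v) for k,v in f.items()})
    return f
E
python3 - <<'E'
from h import *
for n in ['scene','top','wrist']:
    f=snap(n,n+'0'); print(n,f['intrinsics'],f['distortion'],f['eye'],f['attitude'])
print(env.state())
E
```

```text
pics
scene [[469.21441997   0.         329.04781967]
 [  0.         469.21441997 246.23451236]
 [  0.           0.           1.        ]] [-0.11378242  0.          0.          0.          0.        ] [1124.67319053  781.75337879  866.4070385 ] [5.20863929e+01 9.26547881e-02 1.45880736e+02]
top [[449.8734116    0.         318.74853372]
 [  0.         449.8734116  245.45279631]
 [  0.           0.           1.        ]] [-0.01300607  0.          0.          0.          0.        ] [ 410.12035145   -3.17102222 1529.24647362] [ 6.48617254e+00 -3.75620563e-02 -8.83978796e+01]
wrist [[366.52009889   0.         321.75484785]
 [  0.         366.52009889 242.56560613]
 [  0.           0.           1.        ]] [-0.02621369  0.          0.          0.          0.        ] [ 70.49587324 575.26461225 382.52800826] [-15.61440203   0.08775468  75.44274617]
{'time_s': 0.15, 'qpos': array([ 7.43117151e+01,  1.83397708e+01,  8.96876169e+01,  6.24598735e-04,
        7.20428951e+01, -1.14562430e+00]), 'qvel': array([ 0.04052542, -0.09227022, -0.17826545,  0.08248625, -0.15811554,
        0.03311198]), 'effort': array([ 7.62518266e-04, -4.12771797e+01, -2.32155508e+01,  7.29335868e-02,
        4.33692208e-02, -9.08945367e-05]), 'ee_pos': array([144.26905975, 556.19976566, 181.86661071]), 'ee_rot': array([-1.79998001e+02,  7.02569197e-02,  7.54571477e+01]), 'force': array([ 0.18976775, -0.54853519,  0.13584169]), 'torque': array([0.01460978, 0.03504922, 0.0577664 ]), 'gripper_width': 91.34792790915795}
```

View pics/top0.png

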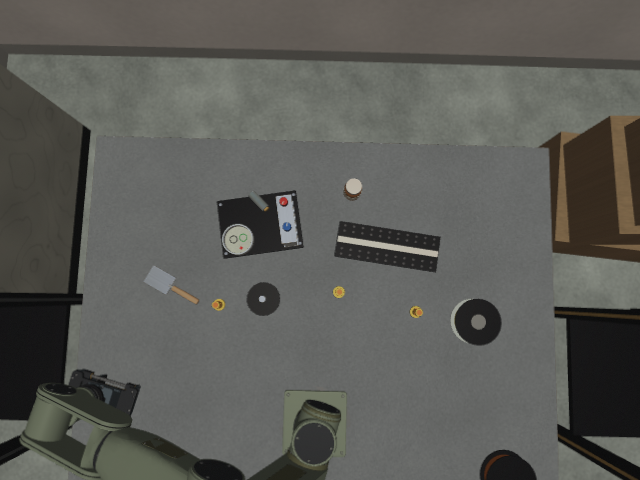

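View pics/scene0.png

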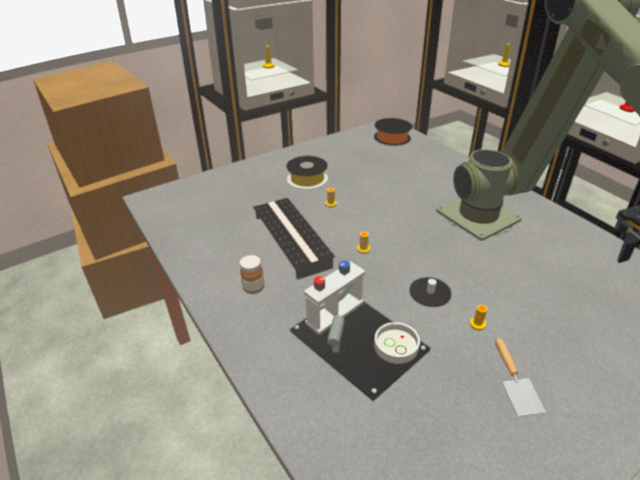

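View pics/wrist0.png

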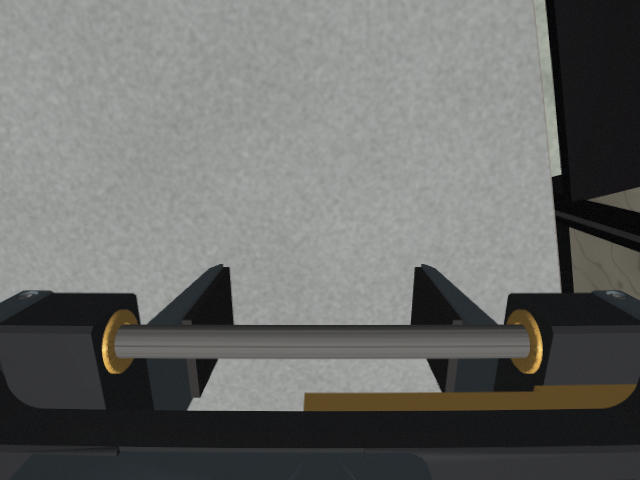

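```bash
cat >> h.py <<'E'
from scipy.spatial.transform import Rotation as R
def rot(a): return R.from_euler('xyz',a,degrees=True).as_matrix()
def proj(f,P):
    P=np.atleast_2d(np.asarray(P,float)); c=(P-f['eye'])@rot(f['attitude'])
    c=c*[1,-1,-1]
    return cv2.projectPoints(c,np.zeros(3),np.zeros(3),np.array(f['intrinsics']),np.array(f['distortion']))[0].reshape(-1,2)
def unproj(f,uv,z):
    uv=np.asarray(uv,float).reshape(-1,1,2)
    n=cv2.undistortPoints(uv,np.array(f['intrinsics']),np.array(f['distortion'])).reshape(-1,2)
    d=np.c_[n[:,0],-n[:,1],-np.ones(len(n))]@rot(f['attitude']).T
    e=np.array(f['eye']); t=(z-e[2])/d[:,2]
    return e+t[:,None]*d
def load(fn):
    d=np.load(f'pics/{fn}.npz'); return {k:d[k] for k in d.files}
def crop(fn,x0,y0,x1,y1,s,out):
    f=cv2.imread(f'pics/{fn}.png')[y0:y1,x0:x1]
    cv2.imwrite(f'pics/{out}.png',cv2.resize(f,None,fx=s,fy=s,interpolation=cv2.INTER_CUBIC))
E
python3 - <<'E'
from h import *
f=load('top0')
for n,uv,z in [('t0',(219,305),58),('t1',(339,292),58),('t2',(417,312),58),('cover',(263,299),30),('jar',(354,185),90),('spool',(479,322),58),('red',(284,202),158),('blue',(287,227),158),('cup',(237,240),38),('scr',(180,291),10),('sh1',(338,240),45),('sh2',(437,253),45)]:
    print(n,unproj(f,uv,z)[0].round(1))
crop('top0',190,160,350,280,5,'c1')
crop('scene0',280,250,440,400,5,'c2')
E
```

```text
t0 [373.9 318.7  58. ]
t1 [426.8 -69.6  58. ]
t2 [ 369.3 -323.8   58. ]
cover [397.  180.1  30. ]
jar [ 775.9 -109.2   90. ]
spool [ 342.7 -524.8   58. ]
red [698.6 111.8 158. ]
blue [620.5  99.7 158. ]
cup [590.3 274.2  38. ]
scr [415.6 462.9  10. ]
sh1 [598.9 -62.9  45. ]
sh2 [ 564.6 -392.3   45. ]
```

View pics/c1.png

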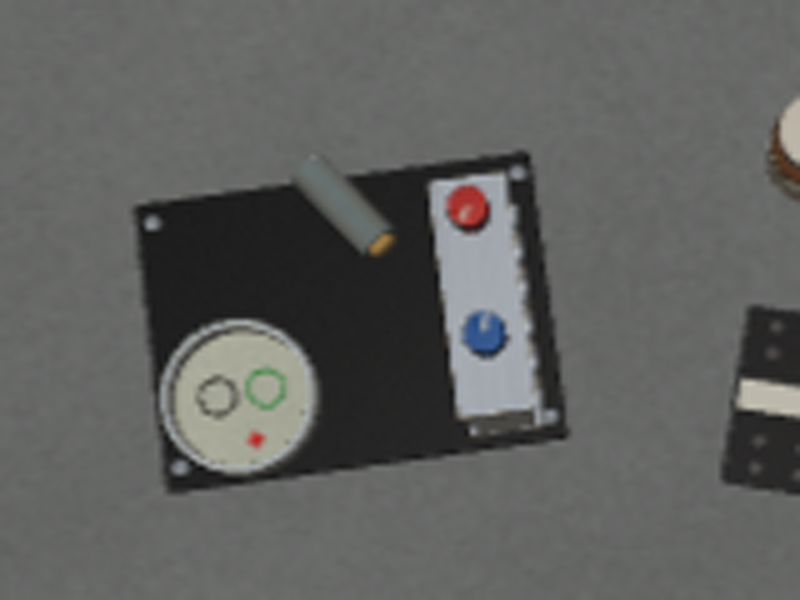

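View pics/c2.png

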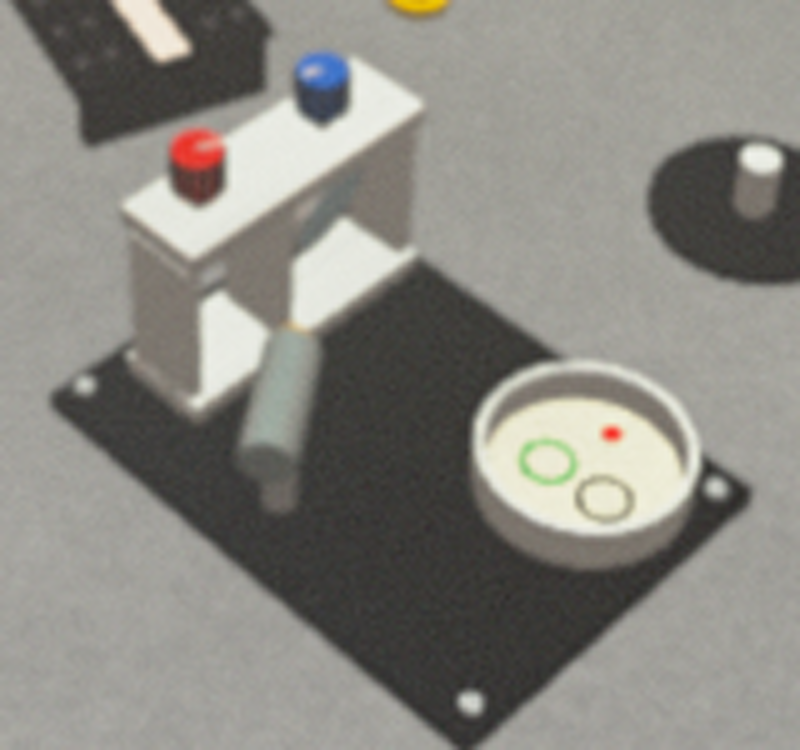

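```bash
cat >> h.py <<'E'
def plan(pos,yaw,n,claw):
    """rows for going straight to TCP pos, tool down with yaw, in n rows; prints rows"""
    s=env.state(); p=s['ee_pos']; M=rot(s['ee_rot']); 
    T=rot([180,0,yaw]); rv=R.from_matrix(M.T@T).as_rotvec(degrees=True)
    print('now',p.round(1),s['ee_rot'].round(1),'t',round(s['time_s'],1),'rotvec',rv.round(2))
    dl=M.T@(np.array(pos)-p); print('local total',dl.round(1))
    rows=[]
    st=R.from_rotvec(rv/n,degrees=True).as_matrix(); A=M.copy(); w=(np.array(pos)-p)/n
    for i in range(n):
        l=A.T@w; rows.append([(rv/n).round(1).tolist(),l.round(1).tolist(),claw]); A=A@st
    for i in range(0,n,10): print(str(rows[i:i+10]).replace(' ',''))
E
python3 -c "
from h import *
plan([695,202,250],99.5,20,91)"
```

```text
now [144.3 556.2 181.9] [-1.80e+02  1.00e-01  7.55e+01] t 0.1 rotvec [-2.000e-02  7.000e-02 -2.404e+01]
local total [-204.6  622.   -67.9]
[[[-0.0,0.0,-1.2],[-10.2,31.1,-3.4],91],[[-0.0,0.0,-1.2],[-10.9,30.9,-3.4],91],[[-0.0,0.0,-1.2],[-11.5,30.6,-3.4],91],[[-0.0,0.0,-1.2],[-12.2,30.4,-3.4],91],[[-0.0,0.0,-1.2],[-12.8,30.1,-3.4],91],[[-0.0,0.0,-1.2],[-13.4,29.9,-3.4],91],[[-0.0,0.0,-1.2],[-14.1,29.6,-3.4],91],[[-0.0,0.0,-1.2],[-14.7,29.3,-3.4],91],[[-0.0,0.0,-1.2],[-15.3,29.0,-3.4],91],[[-0.0,0.0,-1.2],[-15.9,28.6,-3.4],91]]
[[[-0.0,0.0,-1.2],[-16.5,28.3,-3.4],91],[[-0.0,0.0,-1.2],[-17.1,27.9,-3.4],91],[[-0.0,0.0,-1.2],[-17.7,27.6,-3.4],91],[[-0.0,0.0,-1.2],[-18.2,27.2,-3.4],91],[[-0.0,0.0,-1.2],[-18.8,26.8,-3.4],91],[[-0.0,0.0,-1.2],[-19.4,26.4,-3.4],91],[[-0.0,0.0,-1.2],[-19.9,26.0,-3.4],91],[[-0.0,0.0,-1.2],[-20.4,25.6,-3.4],91],[[-0.0,0.0,-1.2],[-21.0,25.1,-3.4],91],[[-0.0,0.0,-1.2],[-21.5,24.7,-3.4],91]]
```

Emit:
{"name": "servo_tool", "arguments": {"plan": [[[0,0,-1.2],[-10,31,-6],91],[[0,0,-1.2],[-11,31,-6],91],[[0,0,-1.2],[-11.5,30.5,-6],91],[[0,0,-1.2],[-12,30.5,-6],91],[[0,0,-1.2],[-13,30,-6],91],[[0,0,-1.2],[-13.5,30,-6],91],[[0,0,-1.2],[-14,29.5,-6],91],[[0,0,-1.2],[-14.5,29.5,-6],91],[[0,0,-1.2],[-15,29,-6],91],[[0,0,-1.2],[-16,28.5,-6],91]]}}

```text
time_s: 1.4
ee_pos: [426.0, 374.8, 239.7]
ee_rot: [-179.7, 0.4, 88.1]
force: [0.0, 0.8, -0.5]
gripper_width: 91.2
```

```bash
python3 -c "
from h import *
plan([695,202,250],99.5,10,91)"
```

```text
now [426.  374.8 239.7] [-179.7    0.4   88.1] t 1.4 rotvec [ -0.3    0.42 -11.37]
local total [-164.1  274.4  -10.3]
[[[-0.0,0.0,-1.1],[-16.4,27.4,-1.0],91],[[-0.0,0.0,-1.1],[-16.9,27.1,-1.0],91],[[-0.0,0.0,-1.1],[-17.5,26.8,-1.0],91],[[-0.0,0.0,-1.1],[-18.0,26.4,-1.0],91],[[-0.0,0.0,-1.1],[-18.5,26.1,-1.0],91],[[-0.0,0.0,-1.1],[-19.0,25.7,-1.0],91],[[-0.0,0.0,-1.1],[-19.5,25.3,-1.0],91],[[-0.0,0.0,-1.1],[-20.0,24.9,-1.0],91],[[-0.0,0.0,-1.1],[-20.5,24.5,-1.0],91],[[-0.0,0.0,-1.1],[-21.0,24.1,-1.0],91]]
```

Emit:
{"name": "servo_tool", "arguments": {"plan": [[[0,0,-1.1],[-16.5,27.5,-1],91],[[0,0,-1.1],[-17,27,-1],91],[[0,0,-1.1],[-17.5,27,-1],91],[[0,0,-1.1],[-18,26.5,-1],91],[[0,0,-1.1],[-18.5,26,-1],91],[[0,0,-1.1],[-19,25.5,-1],91],[[0,0,-1.1],[-19.5,25.5,-1],91],[[0,0,-1.1],[-20,25,-1],91],[[0,0,-1.1],[-20.5,24.5,-1],91],[[-0.2,0.3,-1.1],[-21,24,-1],91]]}}

```text
time_s: 2.65
ee_pos: [702.5, 195.1, 245.4]
ee_rot: [-179.5, 0.1, 99.5]
force: [-0.1, 0.9, 0.1]
gripper_width: 91.0
```

```bash
python3 -c "
from h import *
snap('wrist','w1');snap('top','t1');s=env.state();print(s['ee_pos'],s['ee_rot'])"
```

```text
[703.86168124 193.10222633 244.32915216] [-179.46279672    0.19845229   99.26902134]
```

View pics/w1.png

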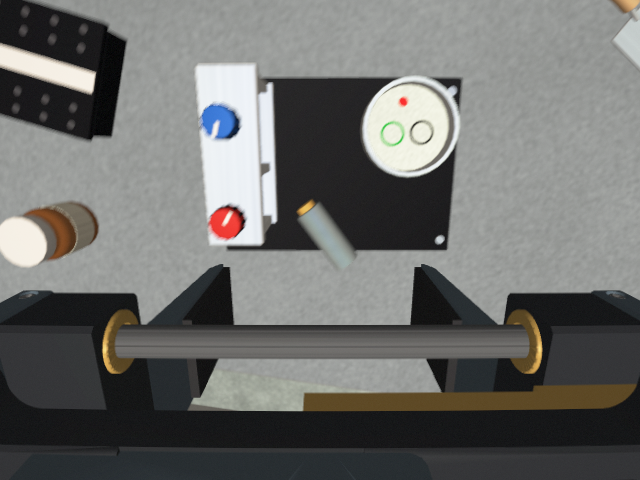

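View pics/t1.png

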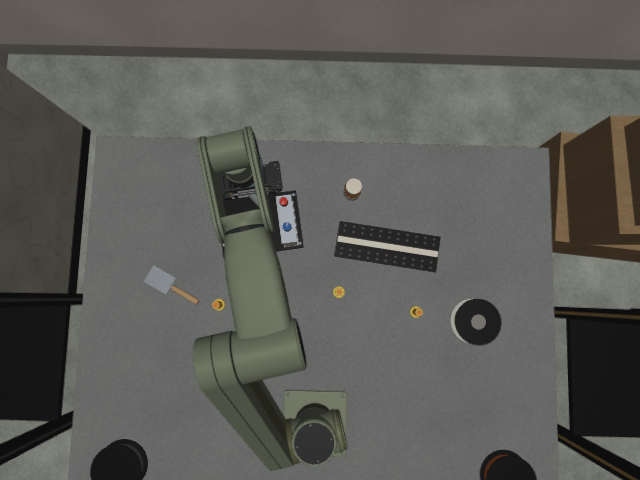

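```bash
cat > m1.py <<'E'
from h import *
import sys
from scipy.optimize import least_squares
def blob(f,cond,box):
    px=f['pixels'].astype(int); x0,y0,x1,y1=box; s=px[y0:y1,x0:x1]
    r,g,b=s[...,0],s[...,1],s[...,2]; m=cond(r,g,b).astype(np.uint8)
    ys,xs=np.nonzero(m); return np.array([xs.mean()+x0,ys.mean()+y0]),len(xs)
def ell(f,cond,box):
    px=f['pixels'].astype(int); x0,y0,x1,y1=box; s=px[y0:y1,x0:x1]
    m=cond(s[...,0],s[...,1],s[...,2]).astype(np.uint8)
    c=max(cv2.findContours(m,cv2.RETR_EXTERNAL,cv2.CHAIN_APPROX_NONE)[0],key=len)
    e=cv2.fitEllipse(c); return np.array(e[0])+[x0,y0],e[1]
E
python3 - <<'E'
from m1 import *
f=load('w1')
cup=ell(f,lambda r,g,b:(r+g+b>330),(355,72,468,182)); print('cup',cup)
green=ell(f,lambda r,g,b:(g>r+40)&(g>b+30),(360,80,460,170)); print('green',green)
spot=blob(f,lambda r,g,b:(r>g+80),(360,80,460,170)); print('spot',spot)
blk=ell(f,lambda r,g,b:(r+g+b<300),(406,116,438,150)); print('black',blk)
G=unproj(f,green[0],18)[0];S=unproj(f,spot[0],18)[0];print(G,S)
C=unproj(f,cup[0],38)[0]
print('cup',C, 'card-z center', C)
pl=unproj(f,[(461,78),(447,249)],12);print(pl)
crop('w1',190,60,270,250,4,'k'); crop('w1',350,60,480,190,5,'k2')
E
```

```text
cup (array([416.60320663, 121.32999039]), (114.2870864868164, 124.59884643554688))
green (array([392.07673264, 133.23926163]), (22.4454345703125, 23.879840850830078))
spot (array([402.77192982, 101.31578947]), 57)
black (array([414.59212017, 125.82921505]), (3.357311487197876, 10.233992576599121))
[604.51062397 258.32084018  18.        ] [569.3253056 262.8315877  18.       ]
cup [589.30532236 278.03290567  38.        ] card-z center [589.30532236 278.03290567  38.        ]
[[533.68366666 322.25456449  12.        ]
 [727.35156733 355.78916461  12.        ]]
```

View pics/k.png

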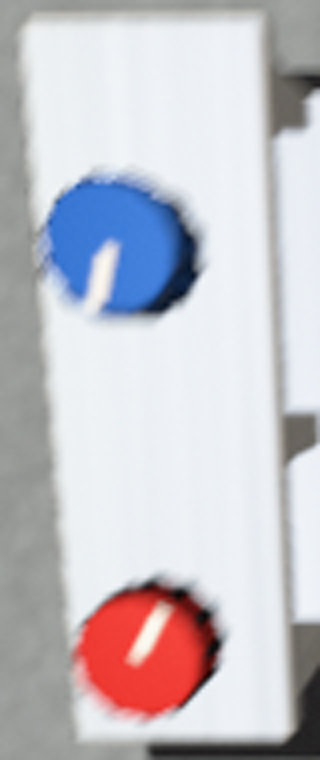

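View pics/k2.png

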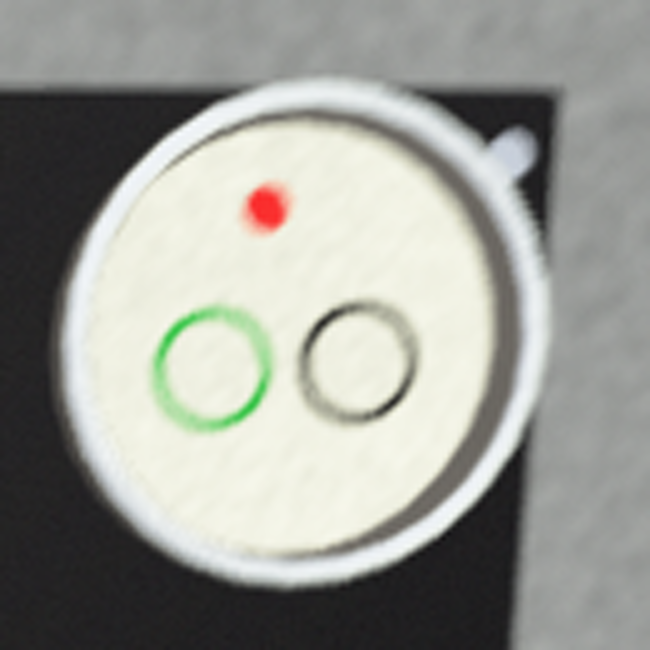

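```bash
cat >> m1.py <<'E'
def fitunit(obs):
    # obs: list (f, uv, local xyz)
    def res(p):
        c,s=np.cos(p[2]),np.sin(p[2]); o=[]
        for f,uv,l,w in obs:
            P=[p[0]+c*l[0]-s*l[1],p[1]+s*l[0]+c*l[1],l[2]]
            o+=list((proj(f,P)[0]-uv)*w)
        return np.array(o)
    r=least_squares(res,[620,190,.165]); return r.x,res(r.x)
E
python3 - <<'E'
from m1 import *
f=load('w1'); t=load('top0')
W=[(f,(411.5,126.3),(-15,90,38),1),(f,(218.5,120.8),(-15,-85,158),1),(f,(225.8,223.3),(65,-85,158),1),(f,(461.5,78),(-70,150,12),1),(f,(447,249),(130,150,12),1)]
def c1(x,y): return (190+x/5-.4,160+y/5-.4)
T=[(t,c1(239,397),(-15,90,38),1),(t,c1(486,330),(-15,-85,158),1),(t,c1(468,204),(65,-85,158),1),(t,c1(170,490),(-70,150,12),1),(t,c1(136,207),(130,150,12),1),(t,c1(566,437),(-70,-125,12),1),(t,c1(528,153),(130,-125,12),1)]
for o in (W,T,W+T):
    x,r=fitunit(o); print(x[:2].round(1),np.degrees(x[2]).round(2),r.round(1))
x,_=fitunit(W); th=x[2]; Ri=np.array([[np.cos(th),np.sin(th)],[-np.sin(th),np.cos(th)]])
G=unproj(f,(392.1,133.2),16)[0];S=unproj(f,(402.8,101.5),16)[0]
L=lambda P:Ri@(P[:2]-x[:2])
print('G,S local',L(G),L(S))
for n,l in (('red',(65,-85)),('blue',(-15,-85)),('cup',(-15,90))): print(n,x[:2]+Ri.T@l)
g=L(G);s=L(S);B=np.array([-15,-85])
# spot polar about blue axis
pg,ps=g-B,s-B
da=-(np.arctan2(pg[1],pg[0])-np.arctan2(ps[1],ps[0]))/.046; db=(np.linalg.norm(pg)-np.linalg.norm(ps))/8
print('screw a',da,np.degrees(da),'b',db,np.degrees(db))
E
```

```text
[625.5 188.3] 9.58 [ 0.5  0.7 -1.3 -0.5 -1.3  0.9  2.  -1.6  1.3  1.3]
[624.4 187.1] 9.65 [-0.1 -0.2 -0.1  0.3  0.1  0.3 -0.5  0.6 -0.5 -0.3  0.7 -0.1  0.4 -0.5]
[625.4 188.2] 9.58 [ 0.5  0.6 -1.4 -0.7 -1.5  0.8  1.9 -1.8  1.2  1.2 -0.4 -0.6 -0.4 -0.
 -0.2 -0.  -0.9  0.2 -0.7 -0.7  0.4 -0.4  0.2 -0.8]
G,S local [-9.18155661 72.95689347] [-43.0480086   83.32534002]
red [703.78576801 115.28146196]
blue [624.90153228 101.96690782]
cup [595.77594508 274.52617349]
screw a 4.389820612066695 251.51819389095746 b -1.5727670944014776 -90.11291666625819
```

```bash
python3 -c "
from h import *
plan([624.7,102,180],100,10,60)"
```

```text
now [703.9 193.1 244.3] [-179.5    0.2   99.3] t 2.8 rotvec [-0.54  0.2  -0.73]
local total [-76.9 -92.2  65.5]
[[[-0.1,0.0,-0.1],[-7.7,-9.2,6.5],60],[[-0.1,0.0,-0.1],[-7.7,-9.2,6.5],60],[[-0.1,0.0,-0.1],[-7.7,-9.3,6.5],60],[[-0.1,0.0,-0.1],[-7.7,-9.3,6.5],60],[[-0.1,0.0,-0.1],[-7.7,-9.3,6.5],60],[[-0.1,0.0,-0.1],[-7.6,-9.3,6.5],60],[[-0.1,0.0,-0.1],[-7.6,-9.3,6.5],60],[[-0.1,0.0,-0.1],[-7.6,-9.3,6.5],60],[[-0.1,0.0,-0.1],[-7.6,-9.3,6.5],60],[[-0.1,0.0,-0.1],[-7.6,-9.4,6.4],60]]
```

Emit:
{"name": "servo_tool", "arguments": {"plan": [[[0,0,0],[-9,-11,8],60],[[-0.5,0,0],[-10,-12,8.5],60],[[0,0,0],[-10,-12,8.5],60],[[0,0,0],[-10,-12,8.5],60],[[0,0,0],[-10,-12,8.5],60],[[0,0,0],[-10,-12,8.5],60],[[0,0,0],[-10,-12,8],60],[[0,0,-0.5],[-7,-9,6],60],[[0,0,0],[0,0,0],60],[[0,0,0],[0,0,0],60]]}}

```text
time_s: 4.0
ee_pos: [616.0, 105.9, 176.1]
ee_rot: [-179.5, -0.0, 99.9]
force: [0.6, 0.3, 0.9]
gripper_width: 60.1
```

```bash
python3 -c "
from h import *
plan([624.7,102,130],100,10,60);snap('wrist','w2')"
```

```text
now [616.  105.9 176.1] [-179.5   -0.    99.9] t 4.0 rotvec [-0.46 -0.05 -0.08]
local total [-5.4  8.3 46. ]
[[[-0.0,-0.0,-0.0],[-0.5,0.8,4.6],60],[[-0.0,-0.0,-0.0],[-0.5,0.8,4.6],60],[[-0.0,-0.0,-0.0],[-0.5,0.8,4.6],60],[[-0.0,-0.0,-0.0],[-0.5,0.8,4.6],60],[[-0.0,-0.0,-0.0],[-0.5,0.8,4.6],60],[[-0.0,-0.0,-0.0],[-0.5,0.8,4.6],60],[[-0.0,-0.0,-0.0],[-0.5,0.8,4.6],60],[[-0.0,-0.0,-0.0],[-0.5,0.8,4.6],60],[[-0.0,-0.0,-0.0],[-0.5,0.8,4.6],60],[[-0.0,-0.0,-0.0],[-0.5,0.8,4.6],60]]
```

View pics/w2.png

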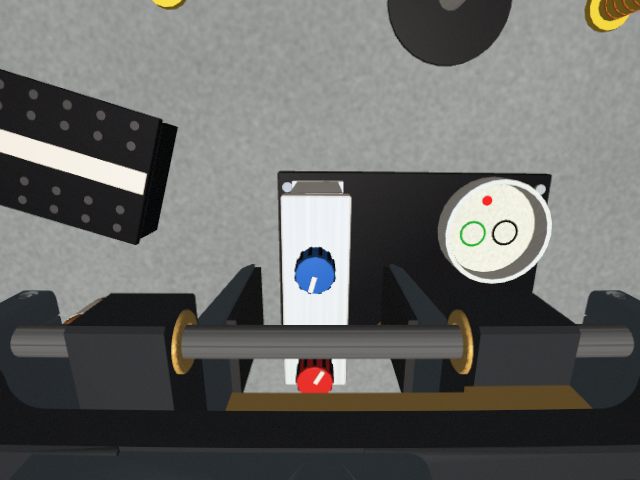

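```bash
python3 -c "
from h import *
f=load('w2');print(env.state()['ee_pos'],proj(f,[env.state()['ee_pos'],[624.7,102,158],[703.5,115,158]]),unproj(f,[(316,276),(318,378)],158))"
```

```text
[615.97175676 105.87382299 176.02150826] [[322.10671067 275.79494262]
 [313.69986779 277.64342819]
 [313.3163908  385.27994915]] [[623.35146114 103.25675442 158.        ]
 [697.13911512 117.21890034 158.        ]]
```

Emit:
{"name": "servo_tool", "arguments": {"plan": [[[-0.4,0,0],[-1,1.5,5],60],[[0,0,0],[-1,1.5,6],60],[[0,0,0],[-1,1.5,6],60],[[0,0,0],[-1,1.5,6],60],[[0,0,0],[-0.7,1,6],60],[[0,0,0],[0,0,6],60],[[0,0,0],[0,0,5],60],[[0,0,0],[0,0,3],60],[[0,0,0],[0,0,0],60],[[0,0,0],[0,0,0],60]]}}

```text
time_s: 5.3
ee_pos: [624.9, 103.0, 129.6]
ee_rot: [-180.0, -0.1, 100.0]
force: [-0.0, -0.4, 0.6]
gripper_width: 60.1
```

Emit:
{"name": "servo_tool", "arguments": {"plan": [[[0,0,0],[0,0,0],20],[[0,0,0],[0,0,0],20],[[0,0,0],[0,0,0],20],[[0,0,0],[0,0,0],20],[[0,0,0],[0,0,0],20],[[0,0,5],[0,0,0],20],[[0,0,8],[0,0,0],20],[[0,0,8],[0,0,0],20],[[0,0,5],[0,0,0],20],[[0,0,0],[0,0,0],20]], "squeeze": 12}}

```text
time_s: 6.55
ee_pos: [625.3, 103.1, 130.2]
ee_rot: [180.0, -0.1, 73.2]
force: [0.4, 0.3, -0.3]
gripper_width: 20.2
```

```bash
python3 -c "
from h import *
s=env.state();print(s['ee_pos'],s['ee_rot'],s['torque'],s['force']);snap('wrist','w3')"
```

```text
[625.28264626 103.07145554 130.18557001] [ 1.79992376e+02 -6.04081696e-02  7.31626367e+01] [0.02347199 0.00875462 0.01340923] [ 0.4449264   0.30543808 -0.26808536]
```

View pics/w3.png

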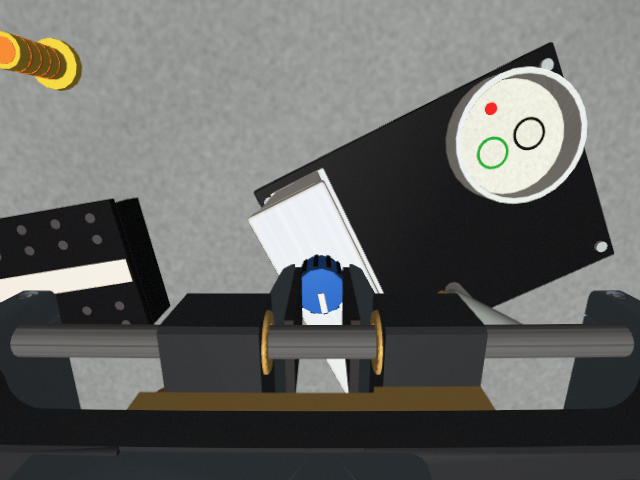

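```bash
cat >> m1.py <<'E'
U=np.array([625.2,188.0]); TH=np.radians(9.6)
def spots(f,box,verbose=True):
    green=ell(f,lambda r,g,b:(g>r+40)&(g>b+30),box)[0]; spot,n=blob(f,lambda r,g,b:(r>g+80),box)
    Ri=np.array([[np.cos(TH),np.sin(TH)],[-np.sin(TH),np.cos(TH)]])
    # direct: scale by green nominal
    g,s=[Ri@(unproj(f,q,16)[0][:2]-U) for q in (green,spot)]
    print('px',green.round(1),spot.round(1),n,'local G',g.round(1),'S',s.round(1),'G-S',(g-s).round(1))
    B=np.array([-15,-85]);pg,ps=g-B,s-B
    da=-(np.arctan2(pg[1],pg[0])-np.arctan2(ps[1],ps[0]))/.046; db=(np.linalg.norm(pg)-np.linalg.norm(ps))/8
    print('dist',np.linalg.norm(g-s).round(1),'need a deg',np.degrees(da).round(1),'b deg',np.degrees(db).round(1))
E
python3 -c "
from m1 import *
spots(load('w1'),(360,80,460,170));spots(load('w2'),(440,180,550,280));spots(load('w3'),(450,70,585,200))
crop('w3',260,230,390,340,6,'k3')"
```

```text
px [392.1 133.2] [402.8 101.3] 57 local G [-8.7 73.2] S [-42.8  83.5] G-S [ 34.1 -10.4]
dist 35.6 need a deg 253.2 b deg -89.7
px [472.3 233.2] [486.8 200.2] 76 local G [-10.2  74.2] S [-44.1  84.9] G-S [ 33.9 -10.8]
dist 35.6 need a deg 249.1 b deg -94.4
px [492.3 152.4] [490.6 108.2] 123 local G [-10.1  74.3] S [-44.1  84.9] G-S [ 34.  -10.7]
dist 35.7 need a deg 249.9 b deg -93.6
```

View pics/k3.png

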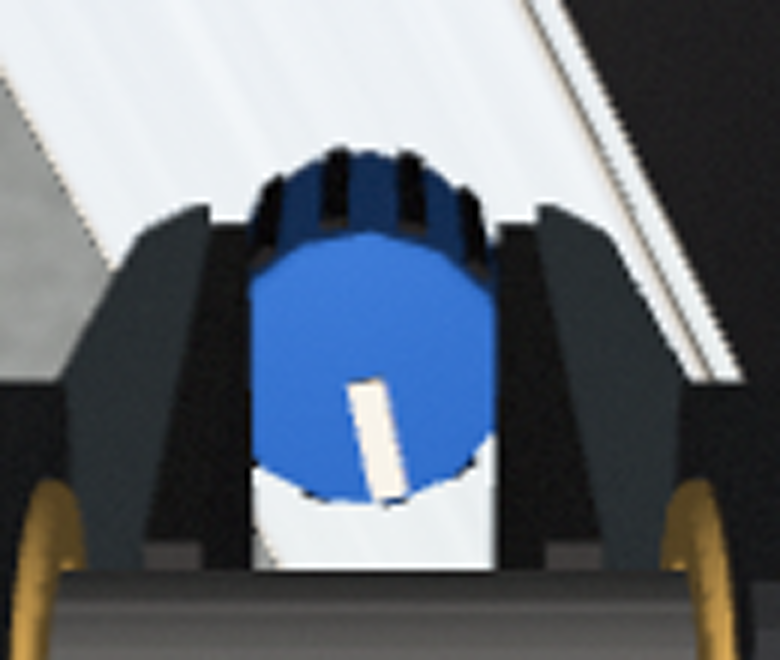

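Emit:
{"name": "servo_tool", "arguments": {"plan": [[[0,0,0],[0,0,0],10],[[0,0,0],[0,0,0],10],[[0,0,0],[0,0,0],10],[[0,0,0],[0,0,0],10],[[0,0,0],[0,0,0],10],[[0,0,0],[0,0,0],10],[[0,0,5],[0,0,0],10],[[0,0,8],[0,0,0],10],[[0,0,0],[0,0,0],10],[[0,0,0],[0,0,0],10]], "squeeze": 15}}

```text
time_s: 7.85
ee_pos: [625.3, 103.0, 130.2]
ee_rot: [-180.0, -0.1, 60.1]
force: [-0.6, -0.5, -0.1]
gripper_width: 9.8
```

```bash
python3 -c "
from m1 import *
s=env.state();print(s['ee_pos'],s['ee_rot'],s['torque'],s['force']);snap('wrist','w4');spots(load('w4'),(450,30,600,200))
"
```

```text
[625.26933264 103.01240259 130.19368619] [-1.79997179e+02 -5.63000762e-02  6.01354876e+01] [-0.01810743  0.00066788 -0.00148354] [-0.63723392 -0.47467732 -0.06168813]
px [474.2 113.9] [461.9  70.1] 135 local G [-10.1  74.3] S [-44.1  85.1] G-S [ 34.  -10.8]
dist 35.7 need a deg 249.7 b deg -94.3
```

View pics/w4.png

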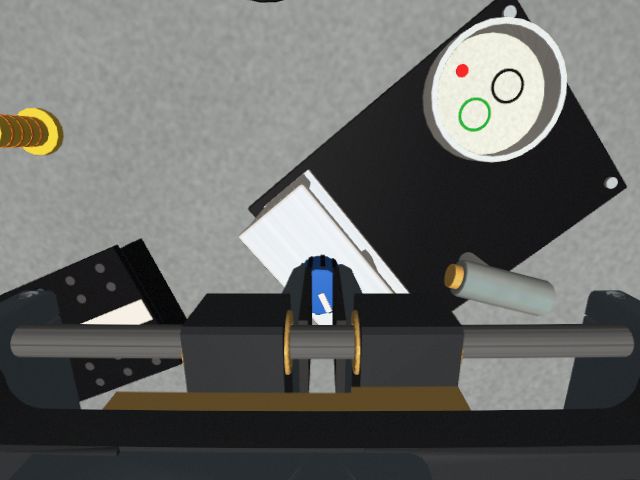

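```bash
python3 -c "
from m1 import *
for fn in ('w2','w3'):
  f=load(fn);e=f['eye'];print(fn,e,f['attitude'])
  a=np.linspace(0,2*np.pi,100)
  for z in (110,120,130,140,158):
    p=proj(f,np.c_[624.3+13*np.cos(a),103+13*np.sin(a),0*a+z]);print(z,p.min(0).round(1),p.max(0).round(1))
"
grep -n "" /dev/null; crop=1; python3 -c "
import sys;sys.path.insert(0,'.')
import os;os.chdir('.')
from h import *
crop('w2',270,160,370,320,4,'k4')"
```

```text
w2 [542.46109649  92.60734379 377.4699596 ] [-1.51632363e+01 -6.23801007e-02  9.99042377e+01]
110 [299.3 238.6] [333.4 271.2]
120 [298.5 242.1] [333.8 275.7]
130 [297.7 245.8] [334.3 280.6]
140 [296.8 249.8] [334.8 285.8]
158 [294.9 257.8] [335.8 296.2]
w3 [552.17410729 124.65846618 330.99238982] [-1.56230910e+01 -6.05876144e-02  7.31462975e+01]
110 [301.2 243.3] [342.1 282.1]
120 [300.4 247.9] [343.  288.1]
130 [299.4 252.8] [344.  294.7]
140 [298.4 258.2] [345.  301.8]
158 [296.3 269.4] [347.2 316.5]
```

View pics/k4.png

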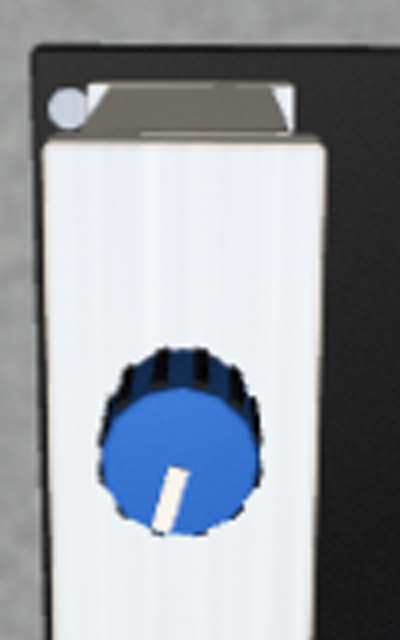

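Emit:
{"name": "servo_tool", "arguments": {"plan": [[[0,0,0],[0,0,0],0],[[0,0,0],[0,0,0],0],[[0,0,0],[0,0,0],0],[[0,0,0],[0,0,0],0],[[0,0,0],[0,0,0],0],[[0,0,0],[0,0,0],0],[[0,0,0],[0,0,0],0],[[0,0,0],[0,0,0],0],[[0,0,0],[0,0,0],0],[[0,0,0],[0,0,0],0]], "squeeze": 15}}

```text
time_s: 9.15
ee_pos: [625.2, 103.0, 130.2]
ee_rot: [-180.0, -0.1, 60.2]
force: [0.4, -0.0, 0.4]
gripper_width: 0.5
```

```bash
python3 -c "
from m1 import *
snap('wrist','w5');spots(load('w5'),(450,30,600,200));snap('scene','s5');crop('w5',260,230,390,340,6,'k5');crop('s5',280,180,430,300,5,'k6');s=env.state();print(s['gripper_width'],s['force'],s['torque'])
"
```

```text
px [474.4 114.2] [462.1  70.4] 140 local G [-10.1  74.3] S [-44.1  85. ] G-S [ 34.  -10.7]
dist 35.7 need a deg 249.8 b deg -93.8
0.6536342723247532 [-0.5603452   0.51970845 -0.63643052] [-0.06303637 -0.04140924  0.00975402]
```

View pics/k5.png

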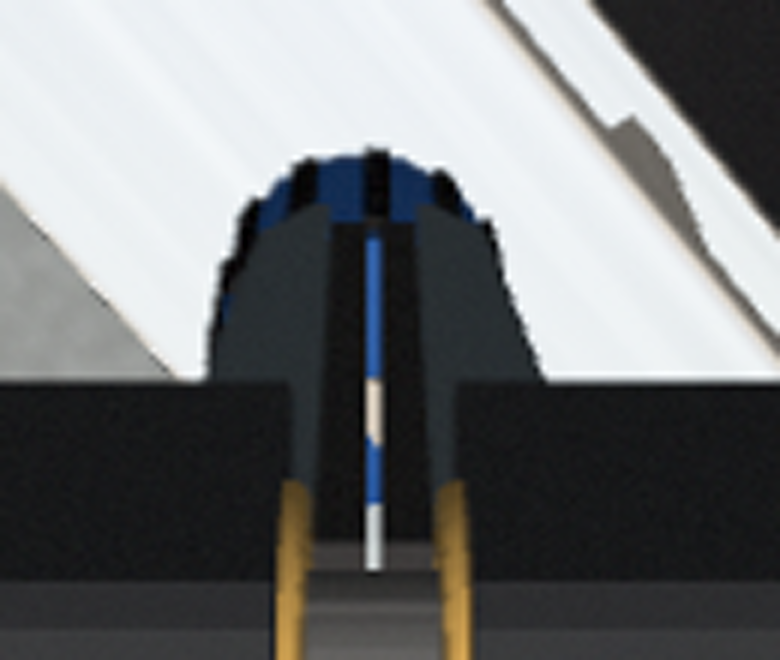

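View pics/k6.png

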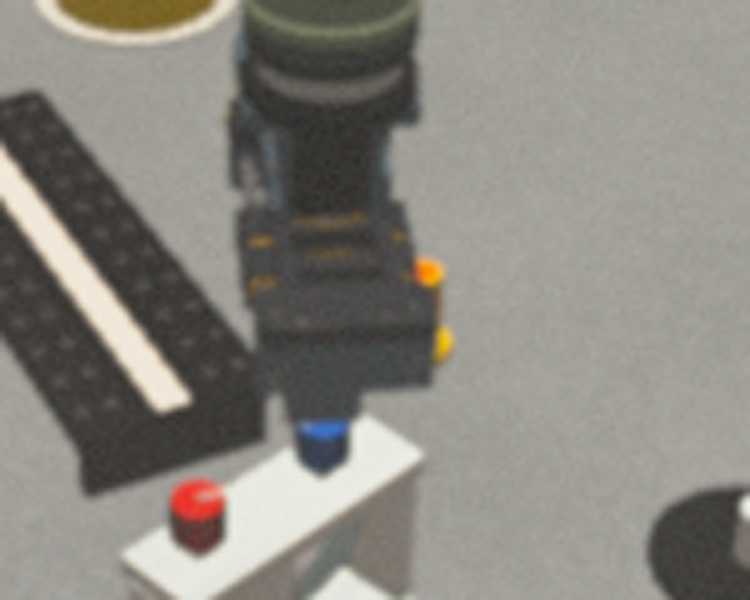

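```bash
python3 -c "
from m1 import *
f=load('s5')
p=proj(f,[[625.2,103,130],[625.2,103,158],[624.3,103,124],[624.3,103,134],[703.5,116,158],[625.2,103,209]]);print(p,(p-[280,180])*5)
f=load('w5');print(proj(f,[[625.2,103,z] for z in (130,140,150,160,170)]))
"
```

```text
[[343.31134909 272.90020639]
 [343.518157   263.89941321]
 [343.57439872 274.65189358]
 [343.64893476 271.49175594]
 [318.5692198  279.5585964 ]
 [343.90874008 246.74988797]] [[316.55674544 464.50103194]
 [317.59078502 419.49706604]
 [317.87199358 473.25946789]
 [318.24467379 457.45877968]
 [192.84609901 497.79298198]
 [319.54370038 333.74943987]]
[[322.24477383 275.37321075]
 [322.28217075 281.7395574 ]
 [322.32324757 288.7332838 ]
 [322.36857276 296.45146505]
 [322.4188376  305.0121766 ]]
```

```bash
python3 -c "
from m1 import *
s=env.state();f=load('w5');M=rot(s['ee_rot']);p=s['ee_pos']
for w in (0.3,30,45.5):
  for y in (-16,16):
    print(w,y,[proj(f,p+M@np.array([w,y,-z]))[0].round(0).tolist() for z in (0,10,20,30,40)])
"
```

```text
0.3 -16 [[323.0, 249.0], [323.0, 255.0], [323.0, 260.0], [323.0, 267.0], [323.0, 274.0]]
0.3 16 [[323.0, 301.0], [323.0, 308.0], [323.0, 316.0], [323.0, 325.0], [323.0, 335.0]]
30 -16 [[375.0, 249.0], [377.0, 254.0], [380.0, 260.0], [383.0, 267.0], [387.0, 274.0]]
30 16 [[373.0, 301.0], [375.0, 308.0], [378.0, 316.0], [380.0, 325.0], [383.0, 335.0]]
45.5 -16 [[402.0, 249.0], [406.0, 254.0], [410.0, 260.0], [415.0, 267.0], [420.0, 274.0]]
45.5 16 [[399.0, 301.0], [402.0, 308.0], [406.0, 316.0], [410.0, 325.0], [415.0, 335.0]]
```

Emit:
{"name": "servo_tool", "arguments": {"plan": [[[0,0,0],[0,0,-3],50],[[0,0,0],[0,0,0],50],[[0,0,0],[0,0,0],50],[[0,0,0],[0,0,0],50],[[0,0,-8],[0,0,0],50],[[0,0,-8],[0,0,0],50],[[0,0,-8],[0,0,0],50],[[0,0,-8],[0,0,0],50],[[0,0,-8],[0,0,0],50],[[0,0,0],[0,0,0],50]]}}

```text
time_s: 10.5
ee_pos: [625.1, 103.0, 133.2]
ee_rot: [180.0, -0.0, 101.5]
force: [1.0, 0.2, 0.7]
gripper_width: 50.1
```

Emit:
{"name": "servo_tool", "arguments": {"plan": [[[0,0,0],[0,0,3],50],[[0,0,0],[0,0,4],50],[[0,0,0],[0,0,4],50],[[0,0,0],[0,0,3],50],[[0,0,0],[0,0,0],50],[[0,0,0],[0,0,0],20],[[0,0,0],[0,0,0],20],[[0,0,0],[0,0,0],20],[[0,0,0],[0,0,0],20],[[0,0,0],[0,0,0],20]], "squeeze": 12}}

```text
time_s: 11.75
ee_pos: [625.0, 102.8, 118.0]
ee_rot: [-180.0, -0.0, 101.2]
force: [0.6, 0.0, 0.1]
gripper_width: 25.7
```

Emit:
{"name": "servo_tool", "arguments": {"plan": [[[0,0,6],[0,0,0],20],[[0,0,10],[0,0,0],20],[[0,0,10],[0,0,0],20],[[0,0,10],[0,0,0],20],[[0,0,10],[0,0,0],20],[[0,0,10],[0,0,0],20],[[0,0,10],[0,0,0],20],[[0,0,10],[0,0,0],20],[[0,0,8],[0,0,0],20],[[0,0,0],[0,0,0],20]], "squeeze": 18}}

```text
time_s: 13.0
ee_pos: [624.2, 101.5, 117.9]
ee_rot: [179.9, 0.1, 14.5]
force: [-0.8, 0.4, -0.5]
gripper_width: 25.0
```

```bash
python3 -c "
from m1 import *
snap('wrist','w6');snap('scene','s6');s=env.state();print(s['ee_pos'],s['ee_rot'],s['gripper_width'],s['force'],s['torque'])
"
```

```text
[624.26677784 101.54474432 117.95692656] [1.79920879e+02 1.30026245e-01 1.45644077e+01] 24.81073912233344 [-0.00290503 -0.20712055 -0.3630335 ] [-0.12253222  0.00741562 -0.05675296]
```

View pics/w6.png

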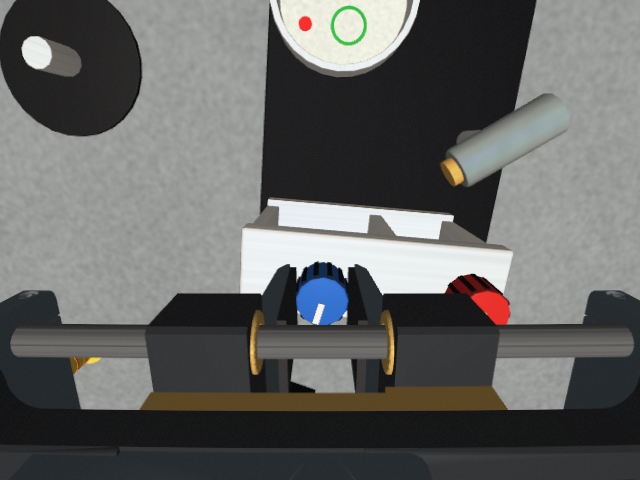

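```bash
python3 -c "
from m1 import *
spots(load('w6'),(280,0,410,55))
"
```

```text
px [348.3  25.1] [304.8  23. ] 156 local G [-9.9 74.4] S [-42.1  73.1] G-S [32.2  1.3]
dist 32.2 need a deg 251.4 b deg -6.3
```

Emit:
{"name": "servo_tool", "arguments": {"plan": [[[0,0,5.5],[0,0,0],20],[[0,0,0],[0,0,0],20],[[0,0,0],[0,0,0],50],[[0,0,0],[0,0,0],50],[[0,0,0],[0,0,-5],50],[[0,0,8],[0,0,-10],50],[[0,0,10],[0,0,-10],50],[[0,0,10],[0,0,-10],50],[[0,0,10],[0,0,-5],50],[[0,0,10],[0,0,0],50]]}}

```text
time_s: 14.35
ee_pos: [625.1, 102.0, 161.6]
ee_rot: [180.0, -0.1, -40.0]
force: [0.2, 0.4, -0.3]
gripper_width: 49.7
```

```bash
python3 -c "
from m1 import *
plan([703.3,115.7,150],-112,10,50);snap('wrist','w7')
"
```

```text
now [625.1 102.  161.6] [ 1.8e+02 -1.0e-01 -4.0e+01] t 14.3 rotvec [-3.000e-02 -8.000e-02  7.197e+01]
local total [ 51.  -60.8  11.6]
[[[-0.0,-0.0,7.2],[5.1,-6.1,1.2],50],[[-0.0,-0.0,7.2],[4.3,-6.7,1.2],50],[[-0.0,-0.0,7.2],[3.4,-7.2,1.2],50],[[-0.0,-0.0,7.2],[2.5,-7.5,1.2],50],[[-0.0,-0.0,7.2],[1.5,-7.8,1.2],50],[[-0.0,-0.0,7.2],[0.6,-7.9,1.2],50],[[-0.0,-0.0,7.2],[-0.4,-7.9,1.2],50],[[-0.0,-0.0,7.2],[-1.4,-7.8,1.2],50],[[-0.0,-0.0,7.2],[-2.4,-7.6,1.2],50],[[-0.0,-0.0,7.2],[-3.3,-7.2,1.2],50]]
```

View pics/w7.png

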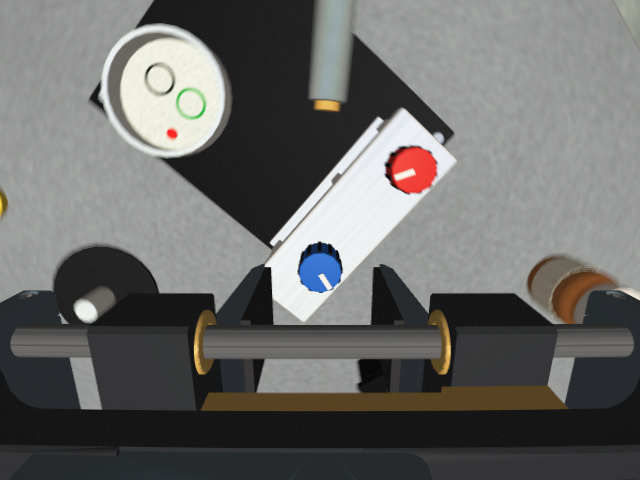

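Emit:
{"name": "servo_tool", "arguments": {"plan": [[[0,0,7],[5,-6,1],50],[[0,0,7.5],[4.5,-6.5,1],50],[[0,0,7.5],[3.5,-7,1],50],[[0,0,7.5],[2.5,-7.5,1],50],[[0,0,7.5],[1.5,-8,1],50],[[0,0,7.5],[0.5,-8,1],50],[[0,0,7.5],[-0.5,-8,1],50],[[0,0,7.5],[-1.5,-8,1],50],[[0,0,7],[-2.5,-7.5,1],50],[[0,0,3],[-3,-6,1],50]]}}

```text
time_s: 15.65
ee_pos: [705.1, 114.5, 154.0]
ee_rot: [-179.8, 0.0, -110.3]
force: [-0.2, -0.1, 0.5]
gripper_width: 50.2
```

```bash
python3 -c "
from m1 import *
f=load('w7');print(unproj(f,(413,167),158));plan([703.3,115.7,107],-112,10,50);snap('wrist','w8')
"
```

```text
[[703.18122448 117.02795752 158.        ]]
now [705.1 114.5 154. ] [-179.8    0.  -110.3] t 15.7 rotvec [-0.16  0.02  1.68]
local total [-0.4  2.3 47. ]
[[[-0.0,0.0,0.2],[-0.0,0.2,4.7],50],[[-0.0,0.0,0.2],[-0.0,0.2,4.7],50],[[-0.0,0.0,0.2],[-0.0,0.2,4.7],50],[[-0.0,0.0,0.2],[-0.0,0.2,4.7],50],[[-0.0,0.0,0.2],[-0.0,0.2,4.7],50],[[-0.0,0.0,0.2],[-0.0,0.2,4.7],50],[[-0.0,0.0,0.2],[-0.0,0.2,4.7],50],[[-0.0,0.0,0.2],[-0.0,0.2,4.7],50],[[-0.0,0.0,0.2],[-0.0,0.2,4.7],50],[[-0.0,0.0,0.2],[-0.0,0.2,4.7],50]]
```

View pics/w8.png

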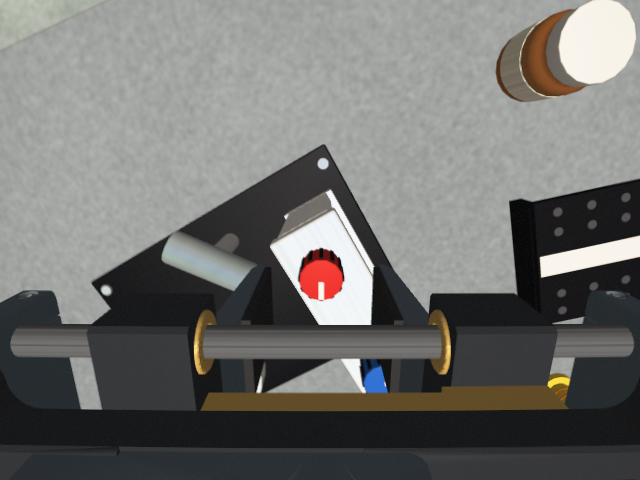

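Emit:
{"name": "servo_tool", "arguments": {"plan": [[[0,0,0.5],[0,0.5,5],50],[[0,0,0.5],[0,0.5,7],50],[[0,0,0.5],[0,0.5,8],50],[[0,0,0],[0,0.5,8],50],[[0,0,0],[0,0,8],50],[[0,0,0],[0,0,6],50],[[0,0,0],[0,0,2],50],[[0,0,0],[0,0,0],20],[[0,0,0],[0,0,0],20],[[0,0,0],[0,0,0],20]], "squeeze": 18}}

```text
time_s: 16.95
ee_pos: [703.2, 115.7, 106.5]
ee_rot: [-179.9, 0.1, -111.6]
force: [1.0, 1.1, -1.7]
gripper_width: 25.5
```

Emit:
{"name": "servo_tool", "arguments": {"plan": [[[0,0,0],[0,0,0],20],[[0,0,-6],[0,0,0],20],[[0,0,-10],[0,0,0],20],[[0,0,-10],[0,0,0],20],[[0,0,-10],[0,0,0],20],[[0,0,-10],[0,0,0],20],[[0,0,-10],[0,0,0],20],[[0,0,-10],[0,0,0],20],[[0,0,-10],[0,0,0],20],[[0,0,-10],[0,0,0],20]], "squeeze": 18}}

```text
time_s: 18.2
ee_pos: [703.1, 116.0, 106.6]
ee_rot: [-179.9, -0.1, -22.8]
force: [0.1, 0.7, -0.9]
gripper_width: 25.3
```

Emit:
{"name": "servo_tool", "arguments": {"plan": [[[0,0,-10],[0,0,0],20],[[0,0,-10],[0,0,0],20],[[0,0,-10],[0,0,0],20],[[0,0,-10],[0,0,0],20],[[0,0,-10],[0,0,0],20],[[0,0,-10],[0,0,0],20],[[0,0,-10],[0,0,0],20],[[0,0,-10],[0,0,0],20],[[0,0,-5],[0,0,0],20],[[0,0,0],[0,0,0],20]]}}

```text
time_s: 19.45
ee_pos: [702.8, 115.9, 106.6]
ee_rot: [179.9, -0.1, 65.0]
force: [1.2, 0.1, -0.5]
gripper_width: 25.2
```

```bash
python3 -c "
from m1 import *
snap('wrist','w9');s=env.state();print(s['ee_pos'],s['ee_rot'],s['gripper_width'],s['qpos'])
"
```

```text
[702.80779549 115.9134532  106.52674306] [ 1.79915158e+02 -8.02685020e-02  6.49923505e+01] 25.37746822838804 [ 8.42992912e+00  3.34063323e+01  7.57495793e+01  2.14333026e-02
  7.07290596e+01 -5.65694154e+01]
```

View pics/w9.png

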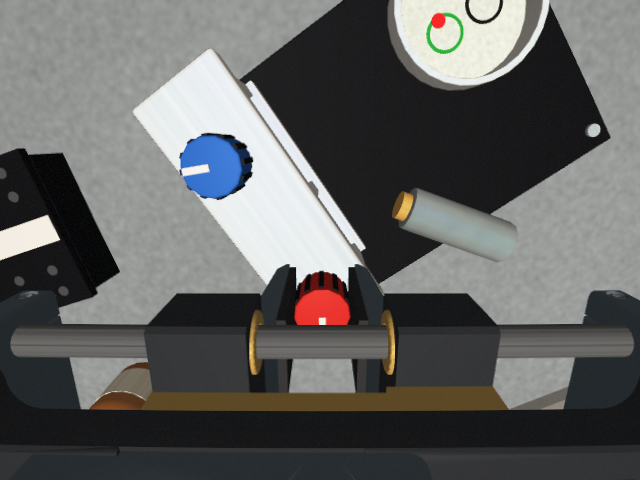

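```bash
python3 -c "
from m1 import *
spots(load('w9'),(400,0,470,55))
"
```

```text
px [444.5  32.7] [438.   20.1] 169 local G [-9.9 74.2] S [-19.6  74.5] G-S [ 9.7 -0.3]
dist 9.7 need a deg 75.7 b deg -1.8
```

Emit:
{"name": "servo_tool", "arguments": {"plan": [[[0,0,-10],[0,0,0],20],[[0,0,-10],[0,0,0],20],[[0,0,-10],[0,0,0],20],[[0,0,-10],[0,0,0],20],[[0,0,-10],[0,0,0],20],[[0,0,-10],[0,0,0],20],[[0,0,-10],[0,0,0],20],[[0,0,-5],[0,0,0],20],[[0,0,0],[0,0,0],20],[[0,0,0],[0,0,0],20]]}}

```text
time_s: 20.75
ee_pos: [702.8, 115.6, 106.5]
ee_rot: [179.9, 0.1, 141.5]
force: [0.2, 0.4, -1.2]
gripper_width: 25.3
```

Emit:
{"name": "servo_tool", "arguments": {"plan": [[[0,0,0],[0,0,0],50],[[0,0,0],[0,0,0],50],[[0,0,0],[0,0,0],50],[[0,0,0],[0,0,-5],50],[[0,0,0],[0,0,-10],50],[[0,0,0],[0,0,-10],50],[[0,0,0],[0,0,-15],50],[[0,0,8],[0,0,-15],50],[[0,0,10],[0,0,-15],60],[[0,0,10],[0,0,0],70]]}}

```text
time_s: 22.0
ee_pos: [704.1, 115.6, 185.5]
ee_rot: [179.5, 0.1, 112.5]
force: [-0.6, 0.1, -0.7]
gripper_width: 67.0
```

```bash
python3 -c "
from m1 import *
snap('wrist','w10');s=env.state();print(s['ee_pos'],s['ee_rot'],s['gripper_width'],s['qpos'])
"
```

```text
[703.74539653 115.56867846 184.90512805] [1.79605572e+02 9.81205058e-02 1.12270449e+02] 69.44941392064096 [ 8.40226926e+00  3.08990443e+01  6.89348248e+01 -7.30225175e-04
  7.97596820e+01 -1.03868391e+02]
```

View pics/w10.png

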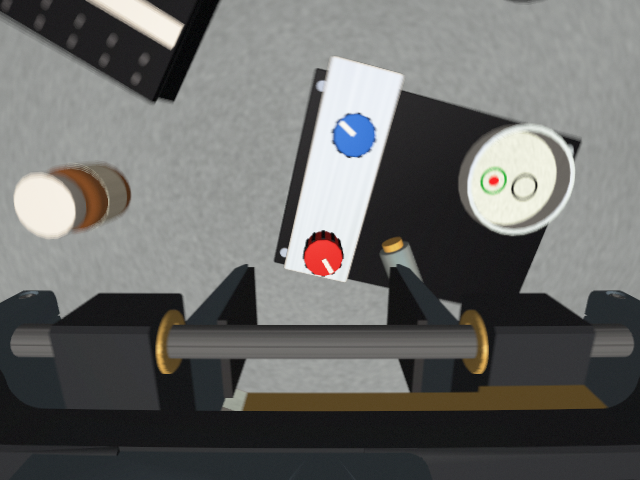

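```bash
python3 -c "
from m1 import *
spots(load('w10'),(480,165,512,196))
plan([490,175,180],97,10,70)
"
```

```text
px [492.9 180. ] [493.3 180.5] 68 local G [-8.6 74.6] S [-8.2 75.2] G-S [-0.4 -0.5]
dist 0.6 need a deg -3.0 b deg -3.8
now [703.7 115.6 184.9] [1.796e+02 1.000e-01 1.123e+02] t 22.1 rotvec [ 0.41  0.04 15.27]
local total [ 136.  -175.3    3.5]
[[[0.0,0.0,1.5],[13.6,-17.5,0.3],70],[[0.0,0.0,1.5],[13.1,-17.9,0.4],70],[[0.0,0.0,1.5],[12.6,-18.2,0.4],70],[[0.0,0.0,1.5],[12.2,-18.6,0.4],70],[[0.0,0.0,1.5],[11.7,-18.9,0.4],70],[[0.0,0.0,1.5],[11.2,-19.2,0.4],70],[[0.0,0.0,1.5],[10.6,-19.5,0.4],70],[[0.0,0.0,1.5],[10.1,-19.7,0.4],70],[[0.0,0.0,1.5],[9.6,-20.0,0.5],70],[[0.0,0.0,1.5],[9.0,-20.3,0.5],70]]
```

Emit:
{"name": "servo_tool", "arguments": {"plan": [[[0,0,1.5],[14,-18,0],70],[[0,0,1.5],[14.5,-20,0],70],[[0,0,1.5],[14,-20,0],70],[[0,0,1.5],[13,-20,0],70],[[0,0,2],[13,-20,0],70],[[0,0,2],[12,-20,0],70],[[0,0,2],[11.5,-20,0],70],[[0,0,2],[11,-20,0],70],[[0,0,1],[9,-16,0],70],[[0,0,0],[0,0,0],70]]}}

```text
time_s: 23.3
ee_pos: [500.6, 176.0, 190.2]
ee_rot: [179.1, -0.0, 98.2]
force: [0.9, -0.4, -0.3]
gripper_width: 70.0
```

```bash
python3 -c "
from m1 import *
snap('wrist','w11');snap('top','t11');s=env.state();print(s['ee_pos'],s['ee_rot'],s['gripper_width'],s['qvel'])
"
```

```text
[501.86815134 175.69448374 189.96670414] [ 1.79064279e+02 -3.70275617e-02  9.81364670e+01] 70.1974772006107 [-0.52073498  0.79040984 -0.44716539  0.01198777 -0.17328482  0.415291  ]
```

View pics/w11.png

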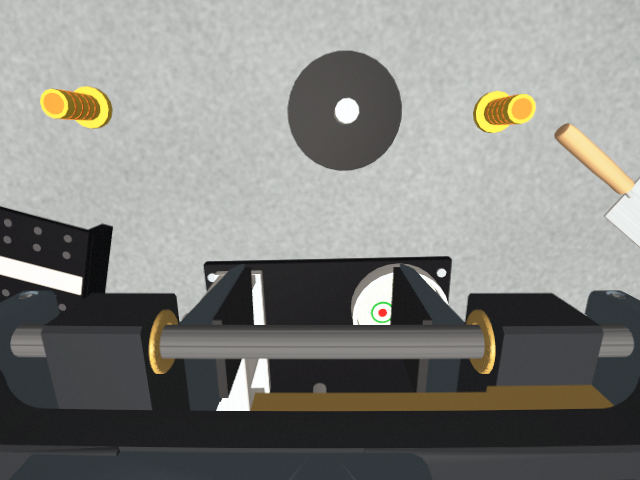

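View pics/t11.png

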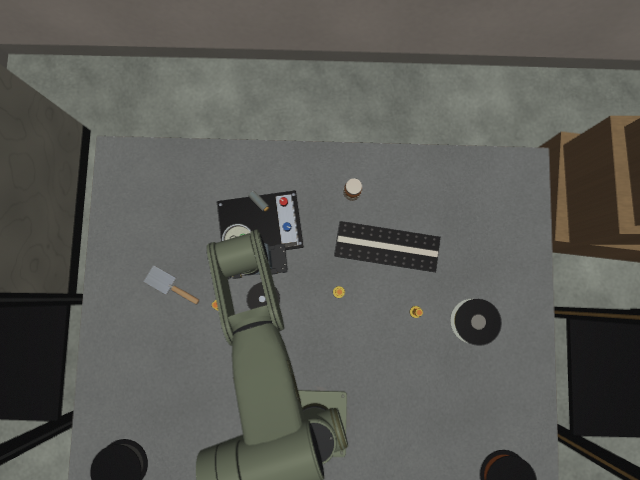

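```bash
python3 -c "
from m1 import *
f=load('w11')
h=ell(f,lambda r,g,b:(r+g+b>600),(325,90,370,130));print(h)
d=ell(f,lambda r,g,b:(r+g+b<330),(280,40,410,180));print(d)
print('handle',unproj(f,h[0],47),'disc',unproj(f,d[0],13))
for uv in ((54,103),(522,108)): print(unproj(f,uv,58))
for uv in ((93,107),(494,111.5)): print('foot',unproj(f,uv,8))
plan([400,180,30],98,20,60)
"
```

```text
(array([346.51153564, 110.21238136]), (23.005918502807617, 24.13003158569336))
(array([344.43709564, 110.1451416 ]), (112.47769165039062, 118.68386840820312))
handle [[398.58702637 183.27884155  47.        ]] disc [[396.4966223  183.16914812  13.        ]]
[[427.96028019 -67.81148783  58.        ]]
[[375.09376484 331.95360456  58.        ]]
foot [[427.53407356 -63.68629152   8.        ]]
foot [[375.49924892 330.35841918   8.        ]]
now [501.9 175.7 190. ] [179.1  -0.   98.1] t 23.4 rotvec [ 0.94 -0.04  0.14]
local total [  18.6 -102.8  158.3]
[[[0.0,-0.0,0.0],[0.9,-5.1,7.9],60],[[0.0,-0.0,0.0],[0.9,-5.1,7.9],60],[[0.0,-0.0,0.0],[0.9,-5.1,7.9],60],[[0.0,-0.0,0.0],[0.9,-5.1,7.9],60],[[0.0,-0.0,0.0],[0.9,-5.1,7.9],60],[[0.0,-0.0,0.0],[0.9,-5.1,7.9],60],[[0.0,-0.0,0.0],[0.9,-5.1,7.9],60],[[0.0,-0.0,0.0],[0.9,-5.1,7.9],60],[[0.0,-0.0,0.0],[0.9,-5.1,7.9],60],[[0.0,-0.0,0.0],[0.9,-5.1,8.0],60]]
[[[0.0,-0.0,0.0],[0.9,-5.1,8.0],60],[[0.0,-0.0,0.0],[0.9,-5.1,8.0],60],[[0.0,-0.0,0.0],[0.9,-5.1,8.0],60],[[0.0,-0.0,0.0],[0.9,-5.1,8.0],60],[[0.0,-0.0,0.0],[0.9,-5.1,8.0],60],[[0.0,-0.0,0.0],[0.9,-5.0,8.0],60],[[0.0,-0.0,0.0],[0.9,-5.0,8.0],60],[[0.0,-0.0,0.0],[0.9,-5.0,8.0],60],[[0.0,-0.0,0.0],[0.9,-5.0,8.0],60],[[0.0,-0.0,0.0],[0.9,-5.0,8.0],60]]
```

Emit:
{"name": "servo_tool", "arguments": {"plan": [[[0.9,0,0],[2,-11,12],60],[[0,0,0],[2.5,-12,18],60],[[0,0,0],[2.5,-12,18],60],[[0,0,0],[2.5,-12,18],60],[[0,0,0],[2.5,-12,18],60],[[0,0,0],[2.5,-12,18],60],[[0,0,0],[2.5,-12,18],60],[[0,0,0],[2,-10,16],60],[[0,0,0],[1,-4,8],60],[[0,0,0],[0,0,0],60]]}}

```text
time_s: 24.65
ee_pos: [397.9, 178.4, 34.6]
ee_rot: [-179.3, 0.1, 98.2]
force: [0.7, 0.3, 0.7]
gripper_width: 59.8
```

```bash
python3 -c "
from m1 import *
snap('wrist','w12')
plan([397.5,183,-12],98,10,60)
"
```

```text
now [398.4 178.6  35. ] [-1.793e+02  1.000e-01  9.820e+01] t 24.7 rotvec [-0.68  0.12  0.16]
local total [ 4.6  0.3 47. ]
[[[-0.1,0.0,0.0],[0.5,0.0,4.7],60],[[-0.1,0.0,0.0],[0.5,0.0,4.7],60],[[-0.1,0.0,0.0],[0.5,0.0,4.7],60],[[-0.1,0.0,0.0],[0.5,0.0,4.7],60],[[-0.1,0.0,0.0],[0.5,0.0,4.7],60],[[-0.1,0.0,0.0],[0.5,-0.0,4.7],60],[[-0.1,0.0,0.0],[0.5,-0.0,4.7],60],[[-0.1,0.0,0.0],[0.5,-0.0,4.7],60],[[-0.1,0.0,0.0],[0.5,-0.0,4.7],60],[[-0.1,0.0,0.0],[0.5,-0.0,4.7],60]]
```

View pics/w12.png

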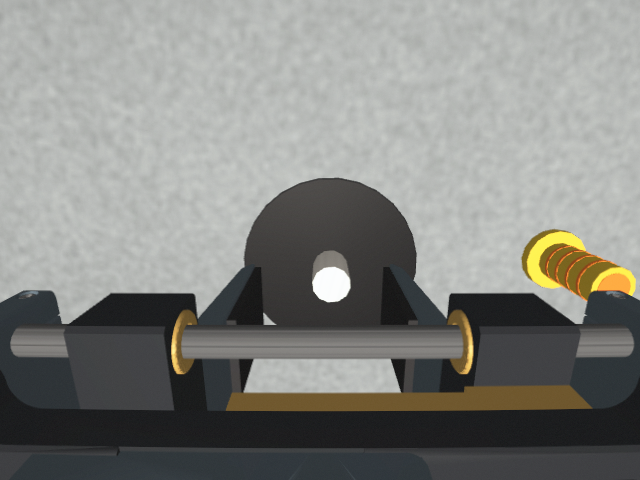

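```bash
python3 -c "
from m1 import *
f=load('w12')
print(unproj(f,(331,284),47), unproj(f,(330.5,252),13))
"
```

```text
[[397.44670389 183.28749677  47.        ]] [[389.06925592 182.47962017  13.        ]]
```

Emit:
{"name": "servo_tool", "arguments": {"plan": [[[-0.7,0,0],[1.2,0,5],60],[[0,0,0],[1.2,0,6],60],[[0,0,0],[1.2,0,7],60],[[0,0,0],[1,0,7],60],[[0,0,0],[0,0,7],60],[[0,0,0],[0,0,6],60],[[0,0,0],[0,0,4],60],[[0,0,0],[0,0,2],60],[[0,0,0],[0,0,0],60],[[0,0,0],[0,0,0],60]]}}

```text
time_s: 25.95
ee_pos: [400.1, 184.0, -11.0]
ee_rot: [179.7, 0.1, 98.1]
force: [-0.5, -0.7, 0.1]
gripper_width: 60.2
```

```bash
python3 -c "
from m1 import *
plan([397.5,183,-12],98,10,60)
"
```

```text
now [400.1 184.  -11. ] [1.797e+02 1.000e-01 9.810e+01] t 25.9 rotvec [0.27 0.07 0.15]
local total [-0.6 -2.7  1. ]
[[[0.0,0.0,0.0],[-0.1,-0.3,0.1],60],[[0.0,0.0,0.0],[-0.1,-0.3,0.1],60],[[0.0,0.0,0.0],[-0.1,-0.3,0.1],60],[[0.0,0.0,0.0],[-0.1,-0.3,0.1],60],[[0.0,0.0,0.0],[-0.1,-0.3,0.1],60],[[0.0,0.0,0.0],[-0.1,-0.3,0.1],60],[[0.0,0.0,0.0],[-0.1,-0.3,0.1],60],[[0.0,0.0,0.0],[-0.1,-0.3,0.1],60],[[0.0,0.0,0.0],[-0.1,-0.3,0.1],60],[[0.0,0.0,0.0],[-0.1,-0.3,0.1],60]]
```

Correct y a little, then close and lift slightly.

Emit:
{"name": "servo_tool", "arguments": {"plan": [[[0.25,0,0],[-0.5,-1.5,0],60],[[0,0,0],[0,-1.2,0],60],[[0,0,0],[0,0,0],12],[[0,0,0],[0,0,0],12],[[0,0,0],[0,0,0],12],[[0,0,0],[0,0,0],12],[[0,0,0],[0,0,0],12],[[0,0,0],[0,0,0],12],[[0,0,0],[0,0,0],12],[[0,0,0],[0,0,0],12]], "squeeze": 35}}

```text
time_s: 27.2
ee_pos: [397.6, 183.2, -10.6]
ee_rot: [179.9, 0.0, 98.1]
force: [0.5, -0.1, 0.1]
gripper_width: 21.1
```

Emit:
{"name": "servo_tool", "arguments": {"plan": [[[0,0,0],[0,0,-4],12],[[0,0,0],[0,0,-8],12],[[0,0,0],[0,0,-12],12],[[0,0,0],[0,0,-12],12],[[0,0,0],[0,0,-12],12],[[0,0,0],[0,0,-12],12],[[0,0,0],[0,0,-12],12],[[0,0,0],[0,0,-8],12],[[0,0,0],[0,0,-2],12],[[0,0,0],[0,0,0],12]], "squeeze": 35}}

```text
time_s: 28.45
ee_pos: [397.5, 183.2, 77.9]
ee_rot: [179.9, 0.0, 98.1]
force: [0.2, 0.0, -1.7]
gripper_width: 21.2
```

```bash
python3 -c "
from m1 import *
snap('wrist','w13');snap('scene','s13')
s=env.state();print(s['force'])
plan([595.5,275,75],98,10,12)
"
```

```text
[ 0.0190244   0.12141521 -1.82032083]
now [397.4 183.2  77.7] [179.9   0.   98.1] t 28.6 rotvec [0.1  0.04 0.15]
local total [ 62.8 209.2   3. ]
[[[0.0,0.0,0.0],[6.3,20.9,0.3],12],[[0.0,0.0,0.0],[6.3,20.9,0.3],12],[[0.0,0.0,0.0],[6.3,20.9,0.3],12],[[0.0,0.0,0.0],[6.3,20.9,0.3],12],[[0.0,0.0,0.0],[6.3,20.9,0.3],12],[[0.0,0.0,0.0],[6.3,20.9,0.3],12],[[0.0,0.0,0.0],[6.3,20.9,0.3],12],[[0.0,0.0,0.0],[6.3,20.9,0.3],12],[[0.0,0.0,0.0],[6.3,20.9,0.3],12],[[0.0,0.0,0.0],[6.3,20.9,0.3],12]]
```

View pics/w13.png

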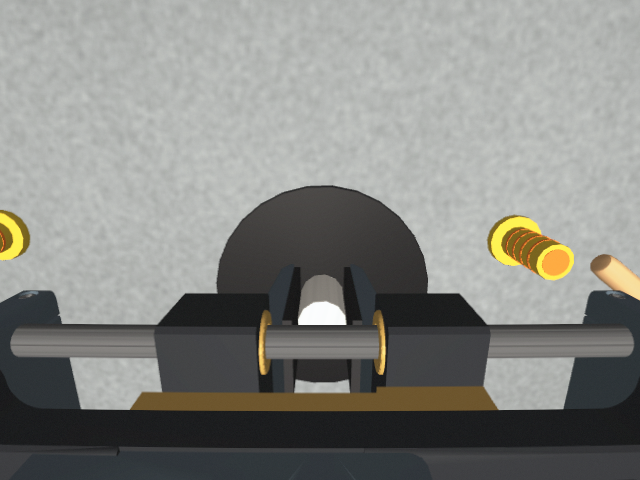

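View pics/s13.png

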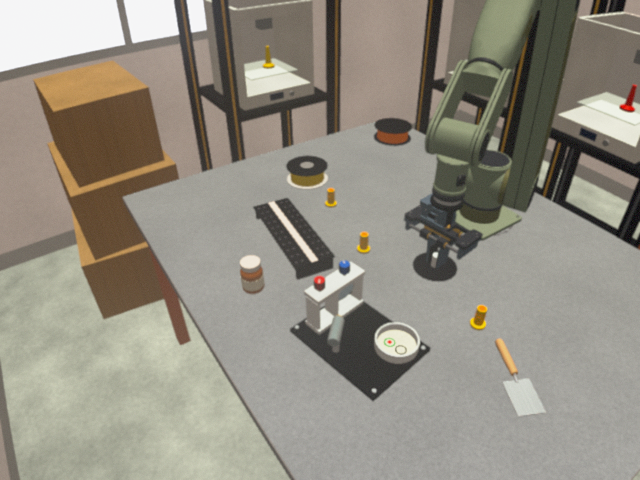

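```bash
python3 -c "
from m1 import *
a=np.linspace(0,2*np.pi,60)
def fit(fn,box,thr):
    f=load(fn);px=f['pixels'].astype(int);x0,y0,x1,y1=box;s=px[y0:y1,x0:x1]
    m=((s.sum(2)>thr)).astype(np.uint8)
    c=max(cv2.findContours(m,cv2.RETR_EXTERNAL,cv2.CHAIN_APPROX_NONE)[0],key=cv2.contourArea)[:,0]+[x0,y0]
    # keep hull: fit circle in plane z=38 to hull pts robustly
    P=unproj(f,c,38)[:,:2]
    r=least_squares(lambda q:np.hypot(*(P-q[:2]).T)-52,[595,274],loss='soft_l1',f_scale=1)
    e=r.fun; print(fn,r.x.round(1),np.abs(np.hypot(*(P-r.x).T)-52).mean().round(1),len(c))
fit('w10',(455,118,578,240),420);fit('w1',(355,72,450,182),420);fit('s13',(370,318,425,366),420);fit('w9',(385,0,555,92),420)
fit('top0',(218,220,258,258),330)
"
```

```text
w10 [595.1 276.8] 5.9 483
w1 [594.8 267.4] 5.7 599
s13 [581.3 273.2] 9.1 149
w9 [589.9 275. ] 10.1 578
top0 [594.2 274.2] 1.8 85
```

```bash
python3 -c "
from m1 import *
a=np.linspace(0,2*np.pi,200)
ims=[]
for fn,b in (('w10',(450,110,590,250)),('w1',(350,60,480,190)),('s13',(365,310,435,375))):
    f=load(fn);im=cv2.imread(f'pics/{fn}.png');k=8 if fn=='s13' else 4
    c=cv2.resize(im[b[1]:b[3],b[0]:b[2]],None,fx=k,fy=k)
    for r,col in ((52,(0,0,255)),(47,(255,0,255))):
        p=proj(f,np.c_[595.3+r*np.cos(a),274.3+r*np.sin(a),0*a+38])
        cv2.polylines(c,[((p-b[:2]+.5)*k).astype(int)],True,col,1)
    ims.append(cv2.resize(c,(400,400)))
cv2.imwrite('pics/ov.png',np.vstack([np.hstack(ims[:2])]));cv2.imwrite('pics/ov2.png',ims[2])
"
```

```text
(no output)
```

View pics/ov.png

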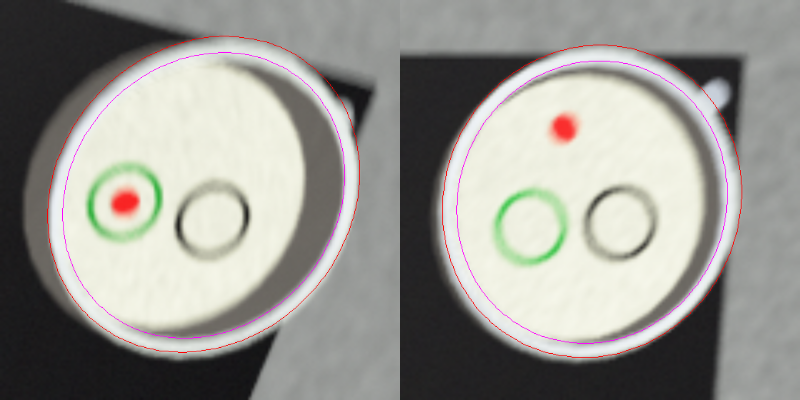

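View pics/ov2.png

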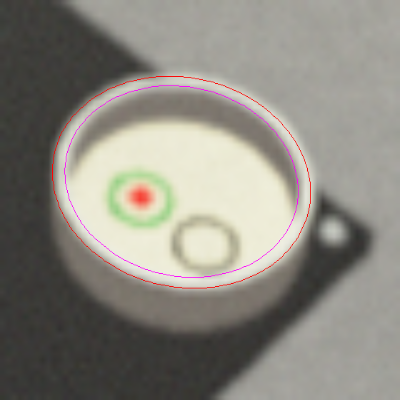

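Emit:
{"name": "servo_tool", "arguments": {"plan": [[[0.1,0,0],[4,12,0],12],[[0,0,0],[7,22,0],12],[[0,0,0],[8,26,0],12],[[0,0,0],[8,26,0],12],[[0,0,0],[8,26,0],12],[[0,0,0],[8,26,0],12],[[0,0,0],[8,26,0],12],[[0,0,0],[6,22,0],12],[[0,0,0],[4,12,0],12],[[0,0,0],[0,0,0],12]]}}

```text
time_s: 29.8
ee_pos: [595.6, 277.0, 71.1]
ee_rot: [-179.8, 0.1, 98.1]
force: [-0.8, -0.4, -0.7]
gripper_width: 21.6
```

```bash
python3 -c "
from m1 import *
plan([595.3,274,40],98,10,12)
"
```

```text
now [595.6 277.   71.1] [-1.798e+02  1.000e-01  9.810e+01] t 29.8 rotvec [-0.25  0.09  0.15]
local total [-2.9 -0.6 31.1]
[[[-0.0,0.0,0.0],[-0.3,-0.1,3.1],12],[[-0.0,0.0,0.0],[-0.3,-0.1,3.1],12],[[-0.0,0.0,0.0],[-0.3,-0.1,3.1],12],[[-0.0,0.0,0.0],[-0.3,-0.1,3.1],12],[[-0.0,0.0,0.0],[-0.3,-0.1,3.1],12],[[-0.0,0.0,0.0],[-0.3,-0.1,3.1],12],[[-0.0,0.0,0.0],[-0.3,-0.1,3.1],12],[[-0.0,0.0,0.0],[-0.3,-0.1,3.1],12],[[-0.0,0.0,0.0],[-0.3,-0.1,3.1],12],[[-0.0,0.0,0.0],[-0.3,-0.1,3.1],12]]
```

Emit:
{"name": "servo_tool", "arguments": {"plan": [[[-0.2,0,0],[-1,-0.5,3],12],[[0,0,0],[-1,0,4],12],[[0,0,0],[-0.5,0,4],12],[[0,0,0],[0,0,4],12],[[0,0,0],[0,0,4],12],[[0,0,0],[0,0,4],12],[[0,0,0],[0,0,3],12],[[0,0,0],[0,0,2],12],[[0,0,0],[0,0,0],12],[[0,0,0],[0,0,0],12]]}}

```text
time_s: 31.05
ee_pos: [592.9, 273.2, 41.2]
ee_rot: [-179.8, 0.1, 98.1]
force: [0.0, -0.0, -0.0]
gripper_width: 21.5
```

```bash
python3 -c "
from m1 import *
snap('wrist','w14');snap('scene','s14')
f=load('s14');a=np.linspace(0,2*np.pi,200);c=cv2.imread('pics/s14.png')[280:400,340:460];c=cv2.resize(c,None,fx=5,fy=5)
s=env.state();e=s['ee_pos'];print(s['force'])
for r,z,q in ((52,38,(595.3,274)),(56,e[2]+10.6+13,e)):
    p=proj(f,np.c_[q[0]+r*np.cos(a),q[1]+r*np.sin(a),0*a+z]);cv2.polylines(c,[((p-[340,280]+.5)*5).astype(int)],True,(0,0,255),1)
cv2.imwrite('pics/ov3.png',c)
plan([595.3,274,19],98,10,12)
"
```

```text
[-0.3023297   0.62754597 -1.54149017]
now [592.9 273.2  41.2] [-1.798e+02  1.000e-01  9.810e+01] t 31.1 rotvec [-0.18  0.13  0.15]
local total [ 0.5  2.6 22.2]
[[[-0.0,0.0,0.0],[0.1,0.3,2.2],12],[[-0.0,0.0,0.0],[0.1,0.3,2.2],12],[[-0.0,0.0,0.0],[0.1,0.3,2.2],12],[[-0.0,0.0,0.0],[0.1,0.3,2.2],12],[[-0.0,0.0,0.0],[0.1,0.3,2.2],12],[[-0.0,0.0,0.0],[0.1,0.3,2.2],12],[[-0.0,0.0,0.0],[0.1,0.3,2.2],12],[[-0.0,0.0,0.0],[0.1,0.3,2.2],12],[[-0.0,0.0,0.0],[0.1,0.3,2.2],12],[[-0.0,0.0,0.0],[0.1,0.3,2.2],12]]
```

View pics/ov3.png

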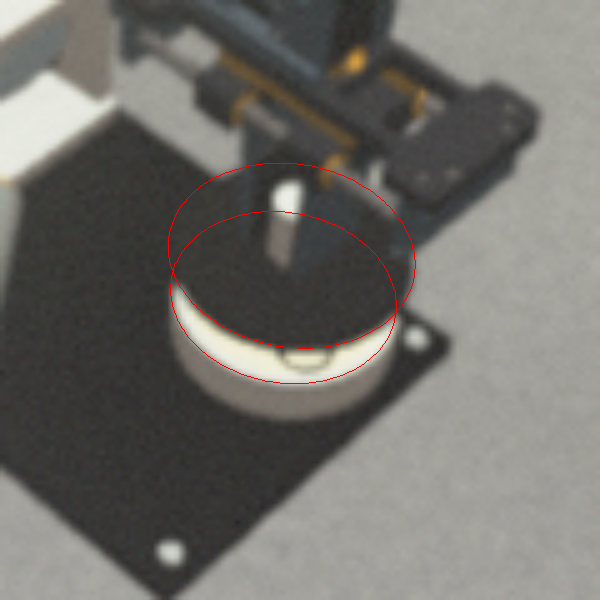

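View pics/w14.png

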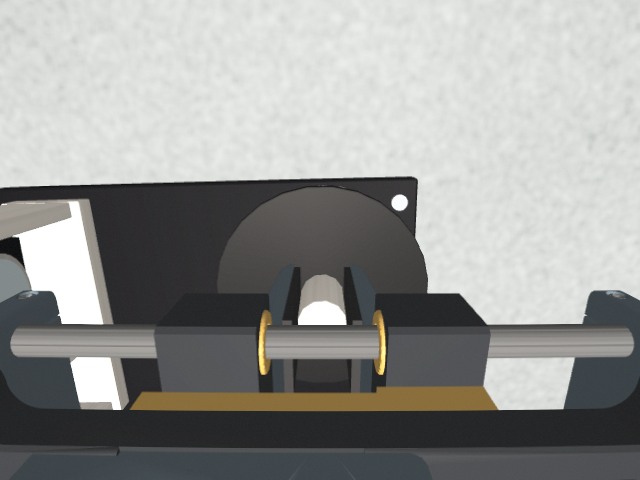

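Emit:
{"name": "servo_tool", "arguments": {"plan": [[[-0.2,0,0],[0.3,1.2,0],12],[[0,0,0],[0.2,1.2,1.5],12],[[0,0,0],[0,0,3],12],[[0,0,0],[0,0,3],12],[[0,0,0],[0,0,3],12],[[0,0,0],[0,0,3],12],[[0,0,0],[0,0,3],12],[[0,0,0],[0,0,2],12],[[0,0,0],[0,0,1],12],[[0,0,0],[0,0,0],12]]}}

```text
time_s: 32.4
ee_pos: [595.3, 274.0, 20.2]
ee_rot: [180.0, 0.1, 98.1]
force: [0.4, 0.0, -1.9]
gripper_width: 21.1
```

```bash
python3 -c "
from m1 import *
snap('scene','s15');crop('s15',340,280,460,400,5,'k15')
s=env.state();print(s['force'],s['ee_pos'],s['ee_rot'])
"
```

```text
[ 0.77558823 -0.03834621 -0.41406179] [595.34463659 273.98849671  20.27388227] [1.79969110e+02 1.35777558e-01 9.81506837e+01]
```

View pics/k15.png

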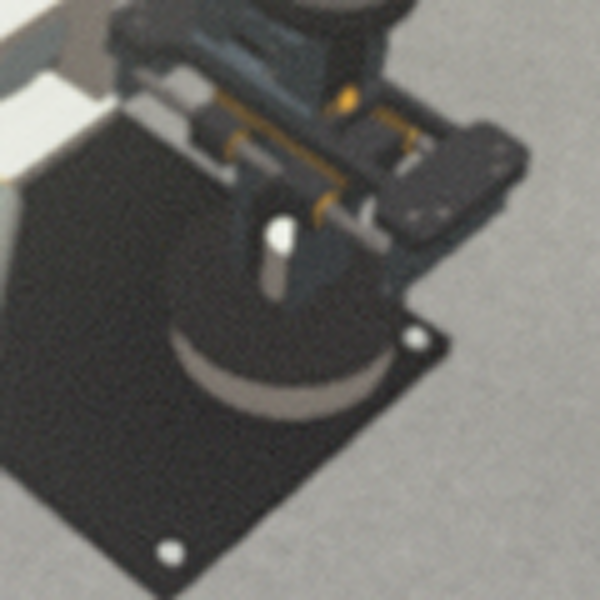

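Emit:
{"name": "servo_tool", "arguments": {"plan": [[[0,0,0],[0,0,0.7],12],[[0,0,0],[0,0,0],50],[[0,0,0],[0,0,0],50],[[0,0,0],[0,0,0],50],[[0,0,0],[0,0,-4],50],[[0,0,0],[0,0,-10],50],[[0,0,0],[0,0,-20],50],[[0,0,0],[0,0,-30],50],[[0,0,0],[0,0,-35],60],[[0,0,0],[0,-10,-30],60]]}}

```text
time_s: 33.7
ee_pos: [585.2, 272.7, 153.9]
ee_rot: [-180.0, 0.1, 98.1]
force: [1.1, -0.1, 0.6]
gripper_width: 59.8
```

Emit:
{"name": "servo_tool", "arguments": {"plan": [[[0,0,0],[0,-30,-10],60],[[0,0,0],[0,-40,0],60],[[0,0,0],[0,-40,0],60],[[0,0,0],[0,-40,0],60],[[0,0,0],[0,-25,0],60],[[0,0,0],[0,0,0],60],[[0,0,0],[0,0,0],60],[[0,0,0],[0,0,0],60],[[0,0,0],[0,0,0],60],[[0,0,0],[0,0,0],60]]}}

```text
time_s: 34.95
ee_pos: [412.6, 249.2, 172.5]
ee_rot: [179.0, -0.2, 98.1]
force: [-0.7, 0.5, -0.0]
gripper_width: 60.2
```

```bash
python3 -c "
from m1 import *
snap('scene','s16');snap('wrist','w16');snap('top','t16');s=env.state();print(s['ee_pos'],s['ee_rot'])
f=load('s16');a=np.linspace(0,2*np.pi,200);c=cv2.imread('pics/s16.png')[280:400,340:460];c=cv2.resize(c,None,fx=5,fy=5)
for r,z,q in ((56,43,(595.3,274)),(11,77,(595.3,274))):
    p=proj(f,np.c_[q[0]+r*np.cos(a),q[1]+r*np.sin(a),0*a+z]);cv2.polylines(c,[((p-[340,280]+.5)*5).astype(int)],True,(0,0,255),1)
cv2.imwrite('pics/ov4.png',c)
"
```

```text
[412.33457235 249.10627244 172.48318394] [178.99936794  -0.19791208  98.06747621]
```

View pics/ov4.png

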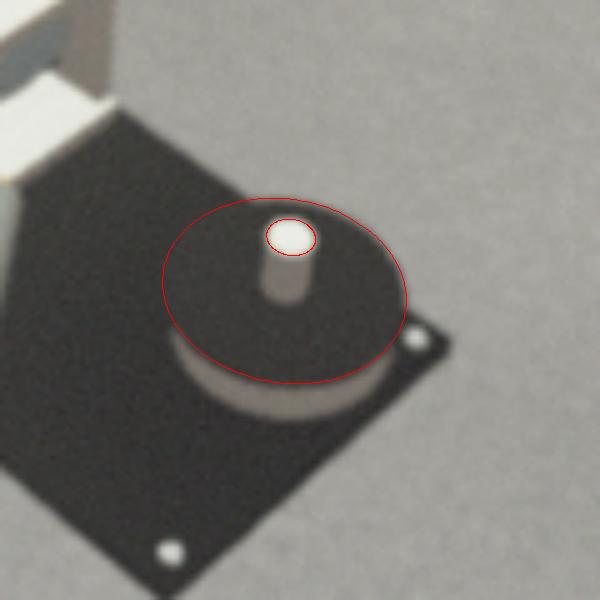

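View pics/w16.png

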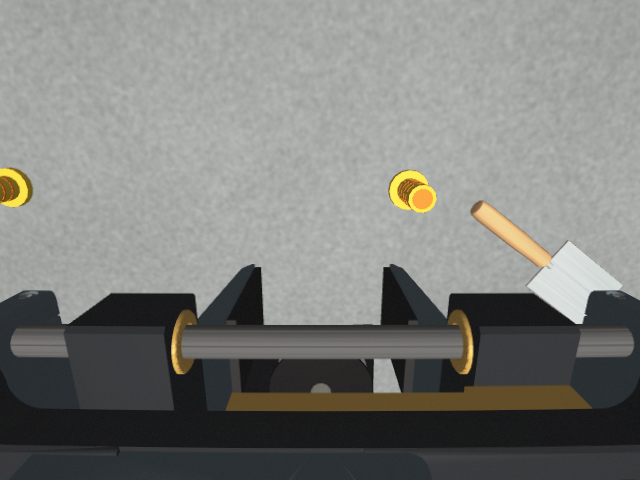

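View pics/t16.png

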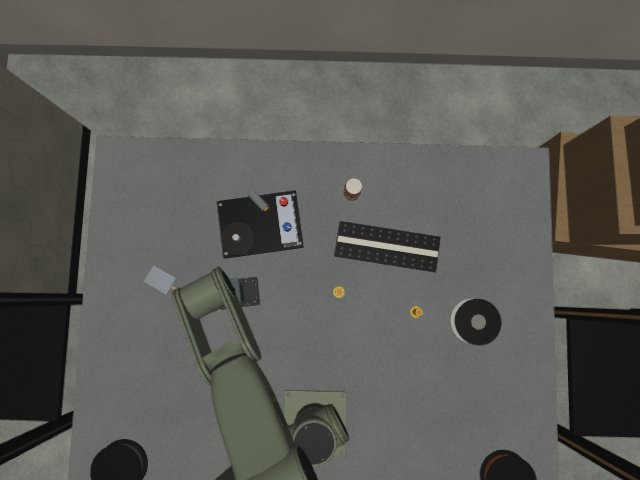

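```bash
cat >> m1.py <<'E'
def tower(f,uvtop,uvfoot=None):
    print('top',unproj(f,uvtop,58)[0].round(1), 'foot',unproj(f,uvfoot,8)[0].round(1) if uvfoot is not None else '')
E
python3 -c "
from m1 import *
f=load('w16')
tower(f,(423,198.5),(409,190));crop('w16',380,160,500,250,6,'k16')
print(unproj(f,[(478,209),(550,265)],8))
t=load('top0');crop('top0',325,210,450,280,6,'k17');crop('top0',200,280,440,330,3,'k18')
"
```

```text
top [374.7 332.5  58. ] foot [374.9 332.    8. ]
[[383.84952726 405.67392032   8.        ]
 [431.98094921 498.8203733    8.        ]]
```

View pics/k16.png

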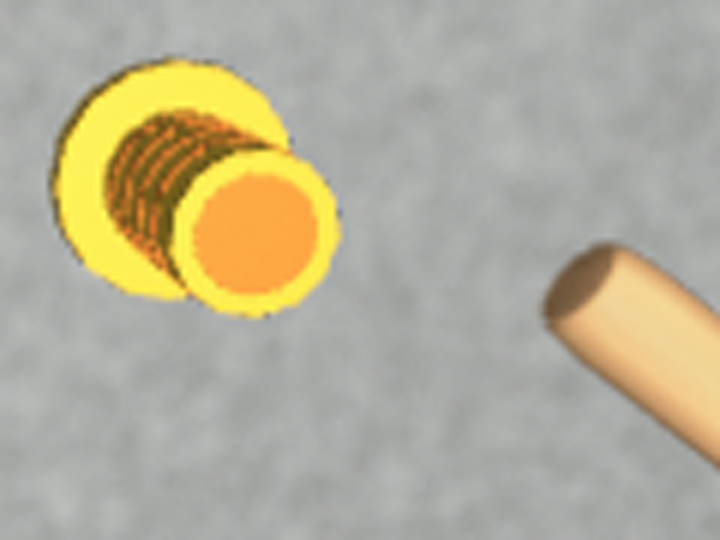

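View pics/k17.png

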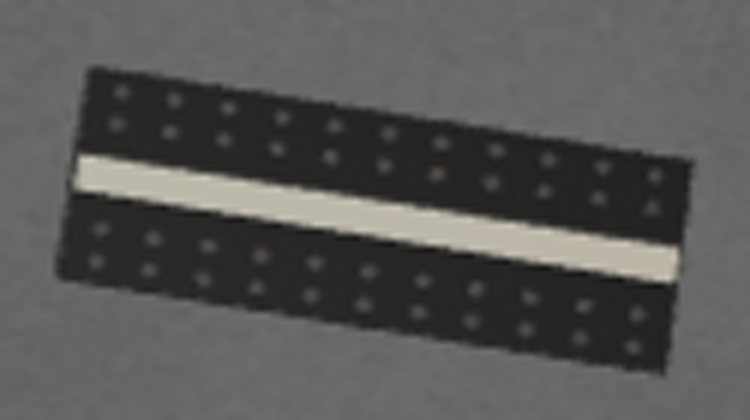

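Emit:
{"name": "servo_tool", "arguments": {"plan": [[[1,0,0],[8,-2,8],60],[[0,0,0],[11,-3,15],60],[[0,0,0],[11,-3,16],60],[[0,0,0],[11,-3,16],60],[[0,0,0],[11,-3,16],60],[[0,0,0],[11,-3,16],60],[[0,0,0],[11,-3,15],60],[[0,0,0],[9,-3,12],60],[[0,0,0],[3,-1.5,5],60],[[0,0,0],[0,0,0],60]]}}

```text
time_s: 36.35
ee_pos: [369.7, 336.8, 42.5]
ee_rot: [-179.5, -0.0, 98.2]
force: [0.4, 0.7, 0.8]
gripper_width: 60.3
```

```bash
python3 -c "
from m1 import *
snap('wrist','w17');plan([374.8,332.3,-12],98,10,60)
"
```

```text
now [370.  336.8  42.8] [-1.796e+02 -1.000e-01  9.820e+01] t 36.4 rotvec [-0.44 -0.06  0.17]
local total [-5.2  4.5 54.7]
[[[-0.0,-0.0,0.0],[-0.5,0.5,5.5],60],[[-0.0,-0.0,0.0],[-0.5,0.5,5.5],60],[[-0.0,-0.0,0.0],[-0.5,0.4,5.5],60],[[-0.0,-0.0,0.0],[-0.5,0.4,5.5],60],[[-0.0,-0.0,0.0],[-0.5,0.4,5.5],60],[[-0.0,-0.0,0.0],[-0.5,0.4,5.5],60],[[-0.0,-0.0,0.0],[-0.5,0.4,5.5],60],[[-0.0,-0.0,0.0],[-0.5,0.4,5.5],60],[[-0.0,-0.0,0.0],[-0.5,0.4,5.5],60],[[-0.0,-0.0,0.0],[-0.5,0.4,5.5],60]]
```

View pics/w17.png

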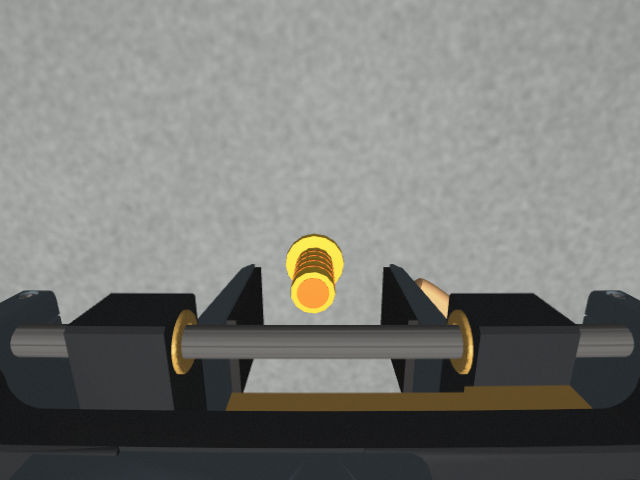

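Emit:
{"name": "servo_tool", "arguments": {"plan": [[[-0.4,0,0],[-1.3,1,6],60],[[0,0,0],[-1.3,1,8],60],[[0,0,0],[-1.3,1,8],60],[[0,0,0],[-1,0.7,8],60],[[0,0,0],[0,0,8],60],[[0,0,0],[0,0,7],60],[[0,0,0],[0,0,5],60],[[0,0,0],[0,0,2],60],[[0,0,0],[0,0,0],15],[[0,0,0],[0,0,0],15]], "squeeze": 25}}

```text
time_s: 37.65
ee_pos: [375.9, 332.1, -11.9]
ee_rot: [179.9, -0.1, 98.1]
force: [-0.3, -0.3, 0.3]
gripper_width: 43.2
```

Emit:
{"name": "servo_tool", "arguments": {"plan": [[[0,0,0],[0,0,0],15],[[0,0,0],[0,0,0],15],[[0,0,0],[0,0,0],15],[[0,0,0],[0,0,0],15],[[0,0,0],[0,0,-5],15],[[0,0,0],[0,0,-12],15],[[0,0,0],[0,0,-20],15],[[0,0,3],[0,0,-25],15],[[0,0,6],[0,0,-30],15],[[0,0,10],[0,0,-30],15]]}}

```text
time_s: 38.9
ee_pos: [374.8, 331.0, 115.6]
ee_rot: [-180.0, -0.1, 78.5]
force: [0.1, -0.2, 0.1]
gripper_width: 24.4
```

```bash
python3 -c "
from m1 import *
f=load('top0');b=[325,210]
e=[(77,173),(678,264)];P=unproj(f,np.array(e)/6+b-0.4,45);print(P.round(1),P.mean(0),np.degrees(np.arctan2(*(P[0]-P[1])[[1,0]])))
P=unproj(f,np.array([(90,67),(692,158),(665,375),(57,280)])/6+b-.4,45);print(P.round(1),P.mean(0))
c=P.mean(0);plan([560,60,140],-6,20,15)
"
```

```text
[[ 604.1  -60.9   45. ]
 [ 562.7 -394.3   45. ]] [ 583.37576818 -227.59840427   45.        ] 82.92612923908084
[[ 663.8  -66.8   45. ]
 [ 622.1 -402.2   45. ]
 [ 501.1 -387.    45. ]
 [ 544.2  -51.3   45. ]] [ 582.792078  -226.8086733   45.       ]
now [374.8 331.  115.6] [-1.80e+02 -1.00e-01  7.85e+01] t 38.9 rotvec [-5.000e-02 -4.000e-02  8.451e+01]
local total [-228.6  235.5  -24.7]
[[[-0.0,-0.0,4.2],[-11.4,11.8,-1.2],15],[[-0.0,-0.0,4.2],[-10.5,12.6,-1.2],15],[[-0.0,-0.0,4.2],[-9.6,13.3,-1.2],15],[[-0.0,-0.0,4.2],[-8.6,14.0,-1.2],15],[[-0.0,-0.0,4.2],[-7.5,14.6,-1.2],15],[[-0.0,-0.0,4.2],[-6.4,15.1,-1.2],15],[[-0.0,-0.0,4.2],[-5.3,15.5,-1.2],15],[[-0.0,-0.0,4.2],[-4.1,15.9,-1.2],15],[[-0.0,-0.0,4.2],[-2.9,16.1,-1.2],15],[[-0.0,-0.0,4.2],[-1.8,16.3,-1.2],15]]
[[[-0.0,-0.0,4.2],[-0.5,16.4,-1.2],15],[[-0.0,-0.0,4.2],[0.7,16.4,-1.2],15],[[-0.0,-0.0,4.2],[1.9,16.3,-1.2],15],[[-0.0,-0.0,4.2],[3.1,16.1,-1.2],15],[[-0.0,-0.0,4.2],[4.2,15.9,-1.2],15],[[-0.0,-0.0,4.2],[5.4,15.5,-1.2],15],[[-0.0,-0.0,4.2],[6.5,15.1,-1.2],15],[[-0.0,-0.0,4.2],[7.6,14.5,-1.2],15],[[-0.0,-0.0,4.2],[8.7,13.9,-1.2],15],[[-0.0,-0.0,4.2],[9.7,13.3,-1.2],15]]
```

```bash
python3 -c "
from m1 import *
plan([590.4,-167.8,118],-7.1,20,15)
"
```

```text
now [374.8 331.  115.6] [-1.80e+02 -1.00e-01  7.85e+01] t 38.9 rotvec [-5.000e-02 -4.000e-02  8.561e+01]
local total [-445.8  310.7   -2.9]
[[[-0.0,-0.0,4.3],[-22.3,15.5,-0.1],15],[[-0.0,-0.0,4.3],[-21.1,17.2,-0.1],15],[[-0.0,-0.0,4.3],[-19.7,18.7,-0.1],15],[[-0.0,-0.0,4.3],[-18.3,20.1,-0.1],15],[[-0.0,-0.0,4.3],[-16.7,21.4,-0.1],15],[[-0.0,-0.0,4.3],[-15.1,22.6,-0.1],15],[[-0.0,-0.0,4.3],[-13.4,23.7,-0.1],15],[[-0.0,-0.0,4.3],[-11.6,24.6,-0.1],15],[[-0.0,-0.0,4.3],[-9.7,25.4,-0.1],15],[[-0.0,-0.0,4.3],[-7.8,26.0,-0.1],15]]
[[[-0.0,-0.0,4.3],[-5.8,26.5,-0.1],15],[[-0.0,-0.0,4.3],[-3.8,26.9,-0.1],15],[[-0.0,-0.0,4.3],[-1.8,27.1,-0.1],15],[[-0.0,-0.0,4.3],[0.2,27.2,-0.1],15],[[-0.0,-0.0,4.3],[2.3,27.1,-0.1],15],[[-0.0,-0.0,4.3],[4.3,26.8,-0.1],15],[[-0.0,-0.0,4.3],[6.3,26.4,-0.1],15],[[-0.0,-0.0,4.3],[8.2,25.9,-0.1],15],[[-0.0,-0.0,4.3],[10.1,25.2,-0.1],15],[[-0.0,-0.0,4.3],[12.0,24.4,-0.1],15]]
```

Emit:
{"name": "servo_tool", "arguments": {"plan": [[[0,0,4.3],[-22,15.5,0],15],[[0,0,4.3],[-21,17,0],15],[[0,0,4.3],[-20,19,0],15],[[0,0,4.3],[-18,20,0],15],[[0,0,4.3],[-17,21,0],15],[[0,0,4.3],[-15,23,0],15],[[0,0,4.3],[-13,24,0],15],[[0,0,4.3],[-12,25,0],15],[[0,0,4.3],[-10,25,0],15],[[0,0,4.3],[-8,26,0],15]]}}

```text
time_s: 40.15
ee_pos: [484.7, 75.4, 127.8]
ee_rot: [179.9, -1.1, 34.2]
force: [0.1, 0.6, -1.5]
gripper_width: 24.4
```

```bash
python3 -c "
from m1 import *
plan([590.4,-167.8,118],-7.1,10,15)
"
```

```text
now [484.7  75.4 127.8] [179.9  -1.1  34.2] t 40.1 rotvec [-0.35 -1.11 41.34]
local total [-49.7 260.5   9. ]
[[[-0.0,-0.1,4.1],[-5.0,26.1,0.9],15],[[-0.0,-0.1,4.1],[-3.1,26.3,0.9],15],[[-0.0,-0.1,4.1],[-1.2,26.5,0.9],15],[[-0.0,-0.1,4.1],[0.7,26.5,1.0],15],[[-0.0,-0.1,4.1],[2.7,26.4,1.0],15],[[-0.0,-0.1,4.1],[4.6,26.1,1.0],15],[[-0.0,-0.1,4.1],[6.4,25.7,1.0],15],[[-0.0,-0.1,4.1],[8.3,25.2,1.0],15],[[-0.0,-0.1,4.1],[10.1,24.5,1.0],15],[[-0.0,-0.1,4.1],[11.8,23.7,1.0],15]]
```

Emit:
{"name": "servo_tool", "arguments": {"plan": [[[0,-0.3,4.5],[-5,28,1],15],[[0,-0.3,4.5],[-3,28,1],15],[[0,-0.3,4.5],[-1,28,1],15],[[0,-0.2,4.5],[1,28,1],15],[[0,0,4.5],[3,28,1],15],[[0,0,4.5],[5,28,1],15],[[0,0,4.5],[7,27,1],15],[[0,0,4.5],[9,26,1],15],[[0,0,4.5],[9,20,1],15],[[0,0,0],[2,5,0],15]]}}

```text
time_s: 41.4
ee_pos: [581.9, -167.7, 127.8]
ee_rot: [-179.9, -0.5, -7.7]
force: [1.1, 0.3, -0.7]
gripper_width: 24.1
```

```bash
python3 -c "
from m1 import *
snap('wrist','w18');plan([590.4,-167.8,60],-7.1,10,15)
"
```

```text
now [ 581.8 -167.8  127.8] [-179.9   -0.5   -7.7] t 41.5 rotvec [-0.1 -0.5 -0.6]
local total [ 7.9 -1.  67.9]
[[[-0.0,-0.0,-0.1],[0.8,-0.1,6.8],15],[[-0.0,-0.0,-0.1],[0.8,-0.1,6.8],15],[[-0.0,-0.0,-0.1],[0.8,-0.1,6.8],15],[[-0.0,-0.0,-0.1],[0.8,-0.1,6.8],15],[[-0.0,-0.0,-0.1],[0.8,-0.1,6.8],15],[[-0.0,-0.0,-0.1],[0.8,-0.1,6.8],15],[[-0.0,-0.0,-0.1],[0.8,-0.1,6.8],15],[[-0.0,-0.0,-0.1],[0.8,-0.1,6.8],15],[[-0.0,-0.0,-0.1],[0.8,-0.1,6.8],15],[[-0.0,-0.0,-0.1],[0.8,-0.1,6.8],15]]
```

View pics/w18.png

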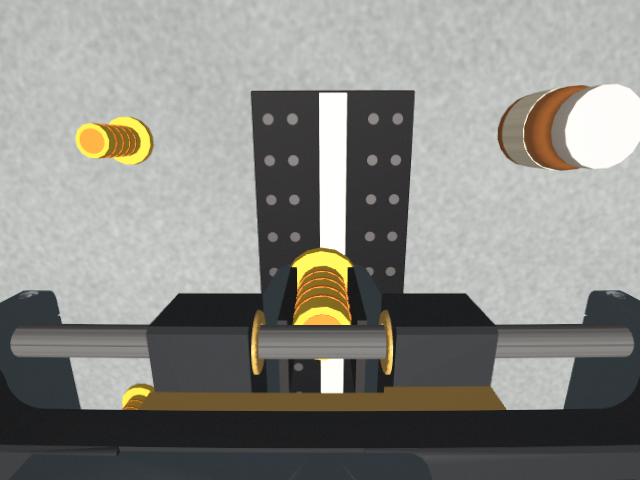

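```bash
python3 -c "
from m1 import *
f=load('w18')
P=unproj(f,[(333,92),(332.3,240),(332.3,390),(251,91),(414,91)],45);print(P.round(1))
d=P[0]-P[2];print(np.degrees(np.arctan2(d[1],d[0])))
u=np.array([np.sin(np.radians(7.1)),np.cos(np.radians(7.1))]);print(P[0][:2]-168*u)
print('t1',unproj(f,(93,140.5),58))
"
```

```text
[[ 605.2  -60.    45. ]
 [ 590.5 -170.1   45. ]
 [ 572.6 -310.2   45. ]
 [ 546.5  -51.3   45. ]
 [ 663.6  -67.    45. ]]
82.58203100936908
[ 584.42730201 -226.72542287]
t1 [[430.09312935 -69.78631443  58.        ]]
```

Emit:
{"name": "servo_tool", "arguments": {"plan": [[[0,-0.5,-0.5],[2.5,0,8],15],[[0,0,0],[2.5,0,11],15],[[0,0,0],[2.5,0,12],15],[[0,0,0],[1.3,0,13],15],[[0,0,0],[0,0,13],15],[[0,0,0],[0,0,12],15],[[0,0,0],[0,0,8],15],[[0,0,0],[0,0,4],15],[[0,0,0],[0,0,2],15],[[0,0,0],[0,0,0],15]]}}

```text
time_s: 42.7
ee_pos: [589.6, -165.7, 38.6]
ee_rot: [-179.8, 0.2, -6.9]
force: [-0.5, 0.6, -0.7]
gripper_width: 24.7
```

```bash
python3 -c "
from m1 import *
plan([591,-167.5,33.5],-7.1,10,15)
"
```

```text
now [ 589.6 -165.7   38.6] [-179.8    0.2   -6.9] t 42.7 rotvec [-0.18  0.19  0.2 ]
local total [1.6 1.6 5.1]
[[[-0.0,0.0,0.0],[0.2,0.2,0.5],15],[[-0.0,0.0,0.0],[0.2,0.2,0.5],15],[[-0.0,0.0,0.0],[0.2,0.2,0.5],15],[[-0.0,0.0,0.0],[0.2,0.2,0.5],15],[[-0.0,0.0,0.0],[0.2,0.2,0.5],15],[[-0.0,0.0,0.0],[0.2,0.2,0.5],15],[[-0.0,0.0,0.0],[0.2,0.2,0.5],15],[[-0.0,0.0,0.0],[0.2,0.2,0.5],15],[[-0.0,0.0,0.0],[0.2,0.2,0.5],15],[[-0.0,0.0,0.0],[0.2,0.2,0.5],15]]
```

Emit:
{"name": "servo_tool", "arguments": {"plan": [[[-0.2,0.2,0],[0.8,0.8,1.5],15],[[0,0,0],[0.8,0.8,2],15],[[0,0,0],[0,0,1.3],15],[[0,0,0],[0,0,0],15],[[0,0,0],[0,0,0],55],[[0,0,0],[0,0,0],55],[[0,0,0],[0,0,0],55],[[0,0,0],[0,0,-5],55],[[0,0,0],[0,0,-12],55],[[0,0,0],[0,0,-20],55]]}}

```text
time_s: 43.95
ee_pos: [591.1, -167.6, 72.6]
ee_rot: [180.0, -0.0, -6.9]
force: [0.2, -0.6, 0.5]
gripper_width: 55.1
```

Emit:
{"name": "servo_tool", "arguments": {"plan": [[[0,0,0],[0,0,-25],60],[[0,0,0],[0,0,-30],60],[[0,0,0],[-15,0,-15],60],[[0,0,0],[-25,0,0],60],[[0,0,0],[-30,0,0],60],[[0,0,0],[-25,-15,0],60],[[0,0,0],[-15,-20,0],60],[[0,0,0],[-5,-10,0],60],[[0,0,0],[0,0,0],60],[[0,0,0],[0,0,0],60]]}}

```text
time_s: 45.2
ee_pos: [474.2, -107.7, 149.4]
ee_rot: [179.9, -0.2, -6.9]
force: [0.5, 0.4, 0.0]
gripper_width: 60.2
```

```bash
python3 -c "
from m1 import *
snap('wrist','w19');snap('scene','s19');plan([429,-67,45],-7.1,10,60)
crop('s19',230,130,390,260,5,'k19')
"
```

```text
now [ 474.3 -107.8  149.2] [179.9  -0.2  -7. ] t 45.3 rotvec [ 0.14 -0.23  0.15]
local total [-50.3 -35.3 104. ]
[[[0.0,-0.0,0.0],[-5.0,-3.5,10.4],60],[[0.0,-0.0,0.0],[-5.0,-3.5,10.4],60],[[0.0,-0.0,0.0],[-5.0,-3.5,10.4],60],[[0.0,-0.0,0.0],[-5.0,-3.5,10.4],60],[[0.0,-0.0,0.0],[-5.0,-3.5,10.4],60],[[0.0,-0.0,0.0],[-5.0,-3.5,10.4],60],[[0.0,-0.0,0.0],[-5.0,-3.5,10.4],60],[[0.0,-0.0,0.0],[-5.0,-3.5,10.4],60],[[0.0,-0.0,0.0],[-5.0,-3.5,10.4],60],[[0.0,-0.0,0.0],[-5.0,-3.5,10.4],60]]
```

View pics/w19.png

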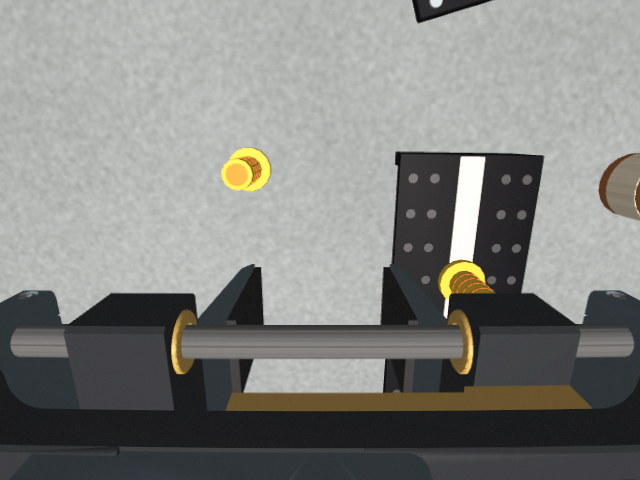

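View pics/k19.png

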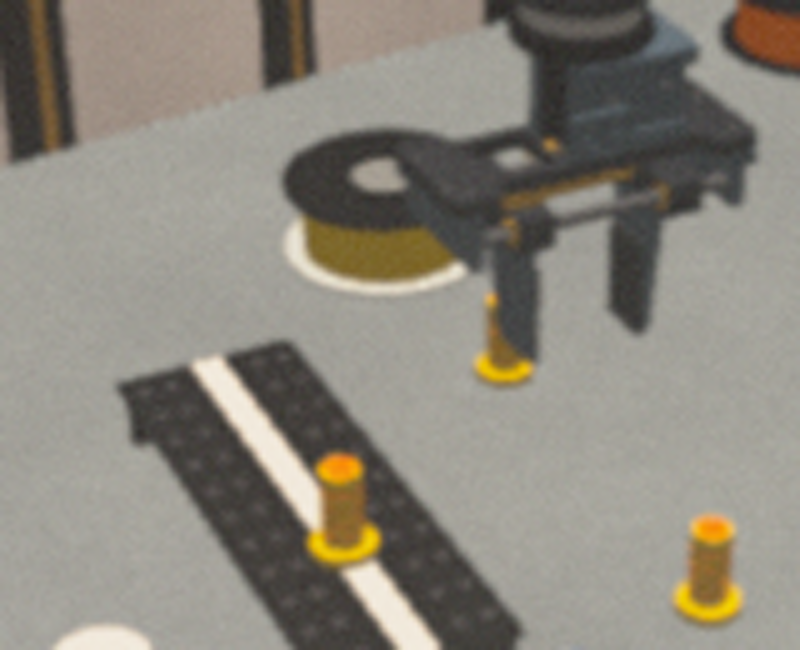

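```bash
python3 -c "
from m1 import *
f=load('w19');tower(f,(237,174.5),(248,169.5))
"
```

```text
top [414.1 -50.4  58. ] foot [413.2 -50.4   8. ]
```

Emit:
{"name": "servo_tool", "arguments": {"plan": [[[0,-0.2,0],[-6,-4,8],60],[[0,0,0],[-9,-6.5,13],60],[[0,0,0],[-9,-6.5,13],60],[[0,0,0],[-9,-6.5,13],60],[[0,0,0],[-9,-6.5,13],60],[[0,0,0],[-9,-6.5,13],60],[[0,0,0],[-8,-6.5,13],60],[[0,0,0],[-4.5,-4,9],60],[[0,0,0],[-1,-0.5,3],60],[[0,0,0],[0,0,0],60]]}}

```text
time_s: 46.55
ee_pos: [412.0, -51.7, 43.5]
ee_rot: [179.9, 0.4, -7.1]
force: [-0.1, -0.2, 0.1]
gripper_width: 59.9
```

```bash
python3 -c "
from m1 import *
snap('wrist','w20');plan([413.8,-50.4,-12],-7.1,10,60)
"
```

```text
now [412.1 -51.8  43.7] [179.9   0.3  -7.1] t 46.6 rotvec [ 0.14  0.34 -0.01]
local total [ 1.8 -1.7 55.7]
[[[0.0,0.0,-0.0],[0.2,-0.2,5.6],60],[[0.0,0.0,-0.0],[0.2,-0.2,5.6],60],[[0.0,0.0,-0.0],[0.2,-0.2,5.6],60],[[0.0,0.0,-0.0],[0.2,-0.2,5.6],60],[[0.0,0.0,-0.0],[0.2,-0.2,5.6],60],[[0.0,0.0,-0.0],[0.2,-0.2,5.6],60],[[0.0,0.0,-0.0],[0.2,-0.2,5.6],60],[[0.0,0.0,-0.0],[0.2,-0.2,5.6],60],[[0.0,0.0,-0.0],[0.2,-0.2,5.6],60],[[0.0,0.0,-0.0],[0.2,-0.2,5.6],60]]
```

View pics/w20.png

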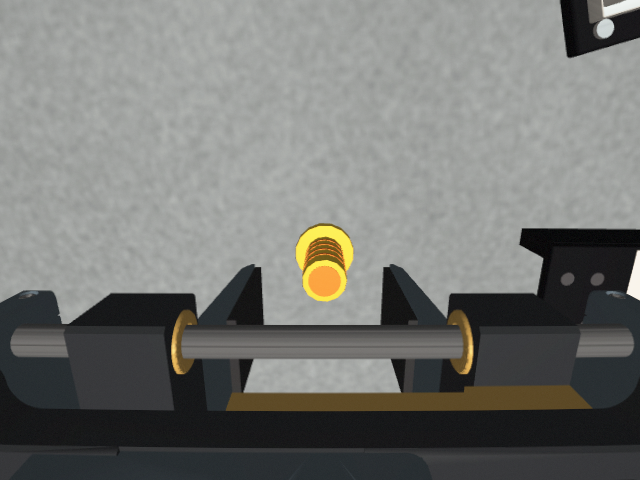

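Emit:
{"name": "servo_tool", "arguments": {"plan": [[[0,0.3,0],[0.9,-0.8,6],60],[[0,0,0],[0.9,-0.9,8],60],[[0,0,0],[0,0,8],60],[[0,0,0],[0,0,8],60],[[0,0,0],[0,0,8],60],[[0,0,0],[0,0,7],60],[[0,0,0],[0,0,5],60],[[0,0,0],[0,0,2],60],[[0,0,0],[0,0,0],60],[[0,0,0],[0,0,0],15]], "squeeze": 25}}

```text
time_s: 47.85
ee_pos: [415.6, -50.9, -11.5]
ee_rot: [179.9, -0.1, -7.1]
force: [0.8, -1.0, 0.4]
gripper_width: 52.8
```

Emit:
{"name": "servo_tool", "arguments": {"plan": [[[0,0,0],[0,0,0],15],[[0,0,0],[0,0,0],15],[[0,0,0],[0,0,0],15],[[0,0,0],[0,0,0],15],[[0,0,0],[0,0,0],15],[[0,0,0],[0,0,-5],15],[[0,0,0],[0,0,-12],15],[[0,0,0],[0,0,-20],15],[[0,0,0],[0,0,-30],15],[[0,0,0],[0,0,-30],15]]}}

```text
time_s: 49.1
ee_pos: [414.1, -50.4, 89.4]
ee_rot: [179.9, 0.1, -7.1]
force: [1.0, -0.6, -0.7]
gripper_width: 24.4
```

```bash
python3 -c "
from m1 import *
plan([583.5,-227,118],-7.1,10,15)
"
```

```text
now [414.1 -50.4  89.4] [ 1.799e+02  1.000e-01 -7.100e+00] t 49.1 rotvec [ 0.14  0.08 -0.04]
local total [190.  154.3 -28.5]
[[[0.0,0.0,-0.0],[19.0,15.4,-2.8],15],[[0.0,0.0,-0.0],[19.0,15.4,-2.8],15],[[0.0,0.0,-0.0],[19.0,15.4,-2.8],15],[[0.0,0.0,-0.0],[19.0,15.4,-2.9],15],[[0.0,0.0,-0.0],[19.0,15.4,-2.9],15],[[0.0,0.0,-0.0],[19.0,15.4,-2.9],15],[[0.0,0.0,-0.0],[19.0,15.4,-2.9],15],[[0.0,0.0,-0.0],[19.0,15.4,-2.9],15],[[0.0,0.0,-0.0],[19.0,15.4,-2.9],15],[[0.0,0.0,-0.0],[19.0,15.4,-2.9],15]]
```

Emit:
{"name": "servo_tool", "arguments": {"plan": [[[0,0,0],[8,6,-14],15],[[0,0,0],[18,15,-10],15],[[0,0,0],[23,18.5,0],15],[[0,0,0],[23,18.5,0],15],[[0,0,0],[23,18.5,0],15],[[0,0,0],[23,18.5,0],15],[[0,0,0],[23,18.5,0],15],[[0,0,0],[22,18,0],15],[[0,0,0],[14,12,0],15],[[0,0,0],[3,2,0],15]]}}

```text
time_s: 50.35
ee_pos: [580.7, -222.1, 128.3]
ee_rot: [179.8, -0.8, -7.1]
force: [-0.7, 0.2, -1.1]
gripper_width: 24.6
```

```bash
python3 -c "
from m1 import *
snap('wrist','w21');plan([583.5,-227,35],-7.1,10,15)
"
```

```text
now [ 580.7 -221.9  128.3] [179.8  -0.8  -7.1] t 50.4 rotvec [ 0.2  -0.76  0.02]
local total [ 2.2  4.4 93.4]
[[[0.0,-0.1,0.0],[0.2,0.4,9.3],15],[[0.0,-0.1,0.0],[0.2,0.4,9.3],15],[[0.0,-0.1,0.0],[0.2,0.4,9.3],15],[[0.0,-0.1,0.0],[0.3,0.4,9.3],15],[[0.0,-0.1,0.0],[0.3,0.5,9.3],15],[[0.0,-0.1,0.0],[0.3,0.5,9.3],15],[[0.0,-0.1,0.0],[0.3,0.5,9.3],15],[[0.0,-0.1,0.0],[0.3,0.5,9.3],15],[[0.0,-0.1,0.0],[0.3,0.5,9.3],15],[[0.0,-0.1,0.0],[0.3,0.5,9.3],15]]
```

View pics/w21.png

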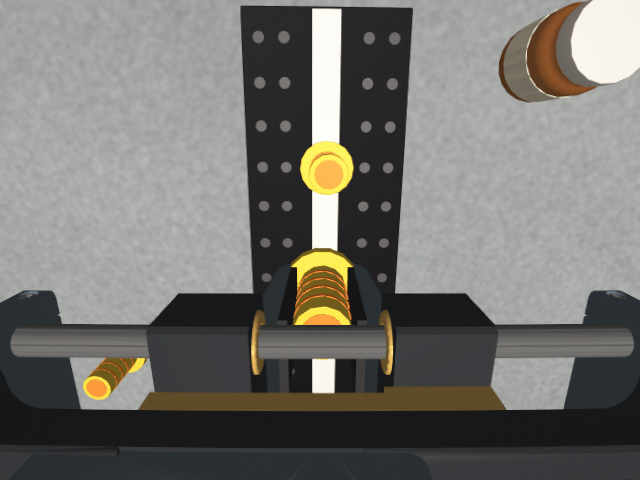

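```bash
python3 -c "
from m1 import *
f=load('w21');tower(f,(327.5,172.5));print(unproj(f,(327.2,167.5),53),unproj(f,[(327,10),(325.3,200),(323,390)],45))
"
```

```text
top [ 592.  -170.2   58. ] foot 
[[ 592.32354727 -167.0163833    53.        ]] [[ 605.16931407  -61.35797859   45.        ]
 [ 588.00715015 -192.20852135   45.        ]
 [ 564.81456124 -365.14098779   45.        ]]
```

Emit:
{"name": "servo_tool", "arguments": {"plan": [[[0,-0.7,0],[0.8,1.5,8],15],[[0,0,0],[0.8,1.5,11],15],[[0,0,0],[0.6,1.4,13],15],[[0,0,0],[0,0,13],15],[[0,0,0],[0,0,13],15],[[0,0,0],[0,0,11],15],[[0,0,0],[0,0,8],15],[[0,0,0],[0,0,4],15],[[0,0,0],[0,0,2],15],[[0,0,0],[0,0,0],15]]}}

```text
time_s: 51.65
ee_pos: [580.0, -224.8, 39.2]
ee_rot: [179.9, 0.2, -7.0]
force: [0.4, -0.1, -0.3]
gripper_width: 24.8
```

```bash
python3 -c "
from m1 import *
plan([583.5,-227,34],-7.1,10,15)
"
```

```text
now [ 580.  -224.8   39.2] [179.9   0.2  -7. ] t 51.6 rotvec [0.13 0.17 0.1 ]
local total [3.7 1.8 5.2]
[[[0.0,0.0,0.0],[0.4,0.2,0.5],15],[[0.0,0.0,0.0],[0.4,0.2,0.5],15],[[0.0,0.0,0.0],[0.4,0.2,0.5],15],[[0.0,0.0,0.0],[0.4,0.2,0.5],15],[[0.0,0.0,0.0],[0.4,0.2,0.5],15],[[0.0,0.0,0.0],[0.4,0.2,0.5],15],[[0.0,0.0,0.0],[0.4,0.2,0.5],15],[[0.0,0.0,0.0],[0.4,0.2,0.5],15],[[0.0,0.0,0.0],[0.4,0.2,0.5],15],[[0.0,0.0,0.0],[0.4,0.2,0.5],15]]
```

Emit:
{"name": "servo_tool", "arguments": {"plan": [[[0.1,0.2,0],[1.8,1,1],15],[[0,0,0],[1.8,0.8,2],15],[[0,0,0],[0,0,2],15],[[0,0,0],[0,0,0],15],[[0,0,0],[0,0,0],15],[[0,0,0],[0,0,0],55],[[0,0,0],[0,0,0],55],[[0,0,0],[0,0,0],55],[[0,0,0],[0,0,-5],55],[[0,0,0],[0,0,-15],55]]}}

```text
time_s: 52.9
ee_pos: [583.7, -227.2, 55.2]
ee_rot: [180.0, -0.1, -7.0]
force: [-0.4, 0.1, -0.4]
gripper_width: 54.8
```

Emit:
{"name": "servo_tool", "arguments": {"plan": [[[0,0,0],[0,0,-25],60],[[0,0,0],[0,0,-35],60],[[0,0,0],[-15,0,-15],60],[[0,0,0],[-25,0,0],60],[[0,0,0],[-30,0,0],60],[[0,0,0],[-30,0,0],60],[[0,0,0],[-25,0,0],60],[[0,0,0],[-10,0,0],60],[[0,0,0],[0,0,0],60],[[0,0,0],[0,0,0],60]]}}

```text
time_s: 54.15
ee_pos: [441.4, -209.3, 136.9]
ee_rot: [179.9, -0.3, -7.0]
force: [0.1, 1.1, 0.2]
gripper_width: 59.8
```

```bash
python3 -c "
from m1 import *
snap('wrist','w22');snap('top','t22');s=env.state();print(s['ee_pos'],s['ee_rot'])
"
```

```text
[ 441.52804991 -209.20502102  136.71950497] [179.89075649  -0.2421601   -6.99387518]
```

View pics/w22.png

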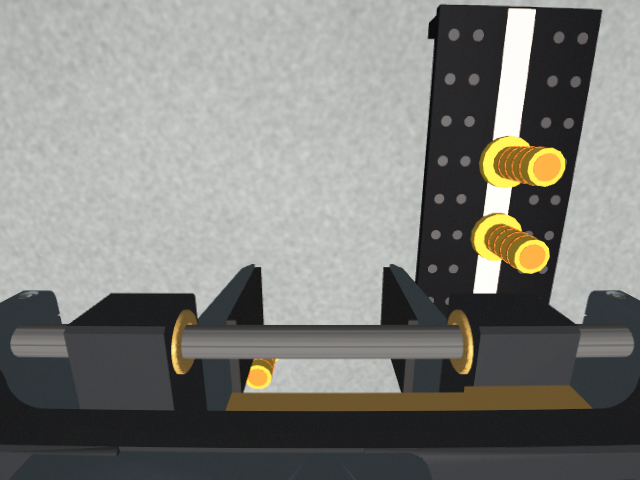

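View pics/t22.png

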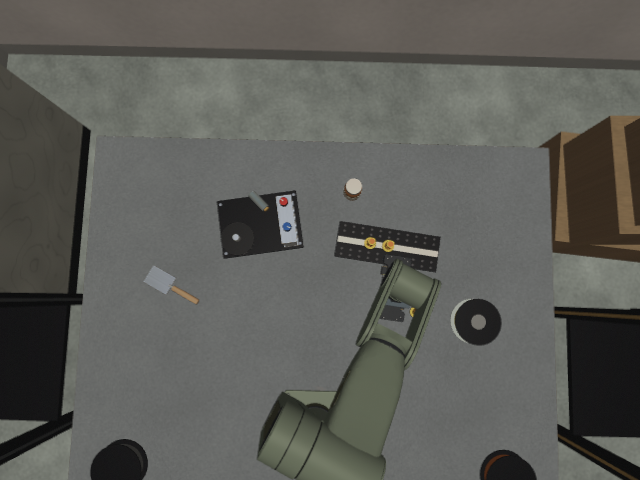

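```bash
python3 -c "
from m1 import *
f=load('w22');tower(f,(259.5,377));plan([369,-324,60],-7.1,10,60)
"
```

```text
top [ 371.3 -328.1   58. ] foot 
now [ 441.5 -209.2  136.7] [179.9  -0.2  -7. ] t 54.2 rotvec [ 0.11 -0.24  0.11]
local total [-58.3 122.6  76.7]
[[[0.0,-0.0,0.0],[-5.8,12.3,7.7],60],[[0.0,-0.0,0.0],[-5.8,12.3,7.7],60],[[0.0,-0.0,0.0],[-5.8,12.3,7.7],60],[[0.0,-0.0,0.0],[-5.8,12.3,7.7],60],[[0.0,-0.0,0.0],[-5.8,12.3,7.7],60],[[0.0,-0.0,0.0],[-5.8,12.3,7.7],60],[[0.0,-0.0,0.0],[-5.8,12.3,7.7],60],[[0.0,-0.0,0.0],[-5.8,12.3,7.7],60],[[0.0,-0.0,0.0],[-5.8,12.3,7.7],60],[[0.0,-0.0,0.0],[-5.8,12.3,7.7],60]]
```

Emit:
{"name": "servo_tool", "arguments": {"plan": [[[0,-0.2,0],[-4,8,4],60],[[0,0,0],[-7.5,15,8],60],[[0,0,0],[-7.5,16,10],60],[[0,0,0],[-7.5,16,10],60],[[0,0,0],[-7.5,16,10],60],[[0,0,0],[-7.5,16,10],60],[[0,0,0],[-7.5,16,10],60],[[0,0,0],[-5,11,8],60],[[0,0,0],[-2,4,3],60],[[0,0,0],[0,0,0],60]]}}

```text
time_s: 55.5
ee_pos: [364.9, -328.4, 56.5]
ee_rot: [180.0, 0.3, -7.1]
force: [0.1, -0.0, -0.0]
gripper_width: 60.1
```

```bash
python3 -c "
from m1 import *
snap('wrist','w23');s=env.state();print(s['ee_pos'],s['ee_rot'])
"
```

```text
[ 365.03801139 -328.27653957   56.70179744] [179.96227307   0.26584434  -7.08564899]
```

View pics/w23.png

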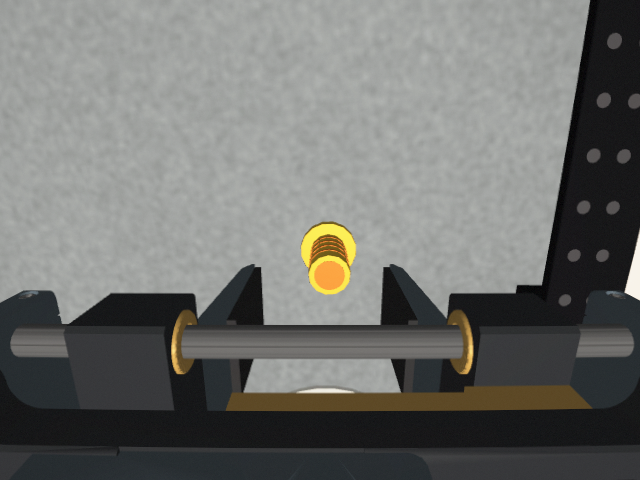

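```bash
python3 -c "
from m1 import *
f=load('w23');P=unproj(f,(329.5,275),58)[0];print(P,unproj(f,(329,249),8));plan([P[0],P[1],-12],-7.1,10,60)
"
```

```text
[ 369.211035   -328.37198964   58.        ] [[ 369.68042409 -327.68525732    8.        ]]
now [ 365.  -328.3   56.7] [180.    0.3  -7.1] t 55.5 rotvec [0.04 0.27 0.01]
local total [ 4.5 -0.5 68.7]
[[[0.0,0.0,0.0],[0.4,-0.0,6.9],60],[[0.0,0.0,0.0],[0.4,-0.0,6.9],60],[[0.0,0.0,0.0],[0.4,-0.0,6.9],60],[[0.0,0.0,0.0],[0.4,-0.0,6.9],60],[[0.0,0.0,0.0],[0.4,-0.0,6.9],60],[[0.0,0.0,0.0],[0.4,-0.0,6.9],60],[[0.0,0.0,0.0],[0.4,-0.0,6.9],60],[[0.0,0.0,0.0],[0.4,-0.0,6.9],60],[[0.0,0.0,0.0],[0.4,-0.0,6.9],60],[[0.0,0.0,0.0],[0.4,-0.0,6.9],60]]
```

Emit:
{"name": "servo_tool", "arguments": {"plan": [[[0,0.2,0],[1,0,7],60],[[0,0,0],[1,0,9],60],[[0,0,0],[1,0,10],60],[[0,0,0],[0.8,0,10],60],[[0,0,0],[0,0,10],60],[[0,0,0],[0,0,9],60],[[0,0,0],[0,0,6],60],[[0,0,0],[0,0,3],60],[[0,0,0],[0,0,0],60],[[0,0,0],[0,0,0],15]], "squeeze": 25}}

```text
time_s: 56.8
ee_pos: [370.2, -328.0, -11.5]
ee_rot: [179.9, 0.0, -7.0]
force: [-0.3, -0.3, -0.6]
gripper_width: 52.8
```

Emit:
{"name": "servo_tool", "arguments": {"plan": [[[0,0,0],[0,0,0],15],[[0,0,0],[0,0,0],15],[[0,0,0],[0,0,0],15],[[0,0,0],[0,0,0],15],[[0,0,0],[0,0,0],15],[[0,0,0],[0,0,-5],15],[[0,0,0],[0,0,-12],15],[[0,0,0],[0,0,-20],15],[[0,0,0],[0,0,-30],15],[[0,0,0],[0,0,-30],15]]}}

```text
time_s: 58.05
ee_pos: [369.3, -327.1, 89.4]
ee_rot: [-180.0, 0.1, -7.0]
force: [0.8, -0.4, -0.8]
gripper_width: 24.6
```

```bash
python3 -c "
from m1 import *
plan([576,-286.6,115],-7.1,10,15)
"
```

```text
now [ 369.3 -327.1   89.4] [-1.8e+02  1.0e-01 -7.0e+00] t 58.0 rotvec [-0.03  0.12  0.14]
local total [200.2 -65.3 -26. ]
[[[-0.0,0.0,0.0],[20.0,-6.5,-2.6],15],[[-0.0,0.0,0.0],[20.0,-6.5,-2.6],15],[[-0.0,0.0,0.0],[20.0,-6.5,-2.6],15],[[-0.0,0.0,0.0],[20.0,-6.5,-2.6],15],[[-0.0,0.0,0.0],[20.0,-6.5,-2.6],15],[[-0.0,0.0,0.0],[20.0,-6.6,-2.6],15],[[-0.0,0.0,0.0],[20.0,-6.6,-2.6],15],[[-0.0,0.0,0.0],[20.0,-6.6,-2.6],15],[[-0.0,0.0,0.0],[20.0,-6.6,-2.6],15],[[-0.0,0.0,0.0],[20.0,-6.6,-2.6],15]]
```

Emit:
{"name": "servo_tool", "arguments": {"plan": [[[0,0,0],[8,-3,-14],15],[[0,0,0],[20,-6,-10],15],[[0,0,0],[24,-8,0],15],[[0,0,0],[24,-8,0],15],[[0,0,0],[24,-8,0],15],[[0,0,0],[24,-8,0],15],[[0,0,0],[24,-8,0],15],[[0,0,0],[23,-7,0],15],[[0,0,0],[14,-4,0],15],[[0,0,0],[3,0,0],15]]}}

```text
time_s: 59.3
ee_pos: [570.2, -290.8, 127.6]
ee_rot: [179.6, -0.6, -7.0]
force: [-1.1, 0.1, -0.2]
gripper_width: 24.2
```

```bash
python3 -c "
from m1 import *
snap('wrist','w24');plan([576,-286.6,35],-7.1,10,15)
"
```

```text
now [ 570.2 -291.   127.6] [179.6  -0.6  -7. ] t 59.4 rotvec [ 0.43 -0.61  0.06]
local total [ 4.3 -5.8 92.6]
[[[0.0,-0.1,0.0],[0.4,-0.6,9.3],15],[[0.0,-0.1,0.0],[0.4,-0.6,9.3],15],[[0.0,-0.1,0.0],[0.4,-0.6,9.3],15],[[0.0,-0.1,0.0],[0.5,-0.6,9.3],15],[[0.0,-0.1,0.0],[0.5,-0.5,9.3],15],[[0.0,-0.1,0.0],[0.5,-0.5,9.3],15],[[0.0,-0.1,0.0],[0.5,-0.5,9.3],15],[[0.0,-0.1,0.0],[0.5,-0.5,9.3],15],[[0.0,-0.1,0.0],[0.5,-0.5,9.3],15],[[0.0,-0.1,0.0],[0.5,-0.5,9.3],15]]
```

View pics/w24.png

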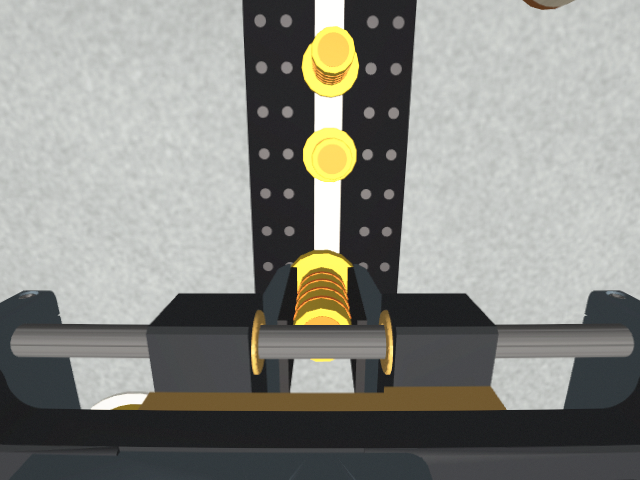

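Emit:
{"name": "servo_tool", "arguments": {"plan": [[[0.4,-0.6,0],[1.8,-1.6,8],15],[[0,0,0],[1.8,-1.6,11],15],[[0,0,0],[1.8,-1.5,13],15],[[0,0,0],[0.5,0,13],15],[[0,0,0],[0,0,13],15],[[0,0,0],[0,0,11],15],[[0,0,0],[0,0,8],15],[[0,0,0],[0,0,4],15],[[0,0,0],[0,0,2],15],[[0,0,0],[0,0,0],15]]}}

```text
time_s: 60.6
ee_pos: [573.9, -287.3, 37.9]
ee_rot: [-180.0, 0.2, -7.1]
force: [-0.5, 0.6, -0.7]
gripper_width: 24.9
```

```bash
python3 -c "
from m1 import *
plan([576,-286.6,34],-7.1,10,15)
"
```

```text
now [ 573.9 -287.3   37.9] [-180.     0.2   -7.1] t 60.6 rotvec [-0.03  0.24 -0.04]
local total [ 2.  -0.9  3.9]
[[[-0.0,0.0,-0.0],[0.2,-0.1,0.4],15],[[-0.0,0.0,-0.0],[0.2,-0.1,0.4],15],[[-0.0,0.0,-0.0],[0.2,-0.1,0.4],15],[[-0.0,0.0,-0.0],[0.2,-0.1,0.4],15],[[-0.0,0.0,-0.0],[0.2,-0.1,0.4],15],[[-0.0,0.0,-0.0],[0.2,-0.1,0.4],15],[[-0.0,0.0,-0.0],[0.2,-0.1,0.4],15],[[-0.0,0.0,-0.0],[0.2,-0.1,0.4],15],[[-0.0,0.0,-0.0],[0.2,-0.1,0.4],15],[[-0.0,0.0,-0.0],[0.2,-0.1,0.4],15]]
```

Emit:
{"name": "servo_tool", "arguments": {"plan": [[[0,0.2,0],[1.5,-0.5,1],15],[[0,0,0],[0.5,0,2],15],[[0,0,0],[0,0,1],15],[[0,0,0],[0,0,0],15],[[0,0,0],[0,0,0],15],[[0,0,0],[0,0,0],55],[[0,0,0],[0,0,0],55],[[0,0,0],[0,0,0],55],[[0,0,0],[0,0,-5],55],[[0,0,0],[0,0,-15],55]]}}

```text
time_s: 61.85
ee_pos: [576.2, -287.0, 55.0]
ee_rot: [-180.0, 0.0, -7.1]
force: [-0.6, 0.6, -0.3]
gripper_width: 55.0
```

Emit:
{"name": "servo_tool", "arguments": {"plan": [[[0,0,0],[0,0,-25],60],[[0,0,0],[0,0,-35],60],[[0,0,0],[-20,0,-20],60],[[0,0,0],[-35,0,-10],60],[[0,0,0],[-40,0,0],60],[[0,0,0],[-40,0,0],60],[[0,0,0],[-30,0,0],60],[[0,0,0],[-15,0,0],60],[[0,0,0],[0,0,0],60],[[0,0,0],[0,0,0],60]]}}

```text
time_s: 63.1
ee_pos: [398.1, -266.7, 159.1]
ee_rot: [179.5, -1.1, -7.1]
force: [0.9, -0.6, 0.4]
gripper_width: 60.0
```

```bash
python3 -c "
from m1 import *
snap('scene','s25');snap('top','t25');s=env.state();print(s['ee_pos'],s['ee_rot'])
crop('s25',230,130,390,260,5,'k25')
crop('t25',320,210,450,290,6,'k26')
"
```

```text
[ 398.027989   -266.61329602  158.77440249] [179.55072231  -1.05582914  -7.07581201]
```

View pics/s25.png

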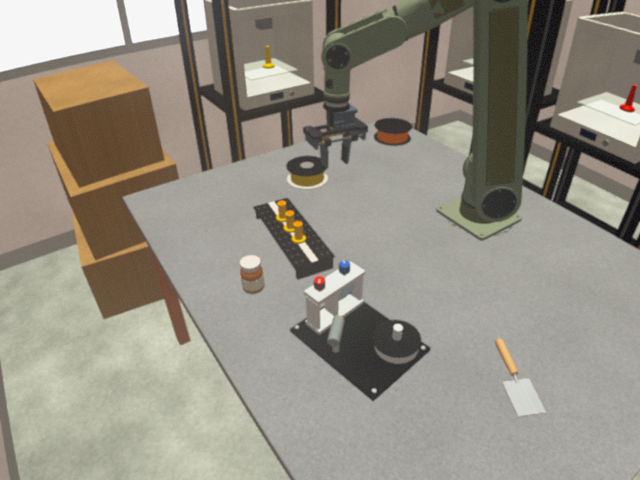

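View pics/k25.png

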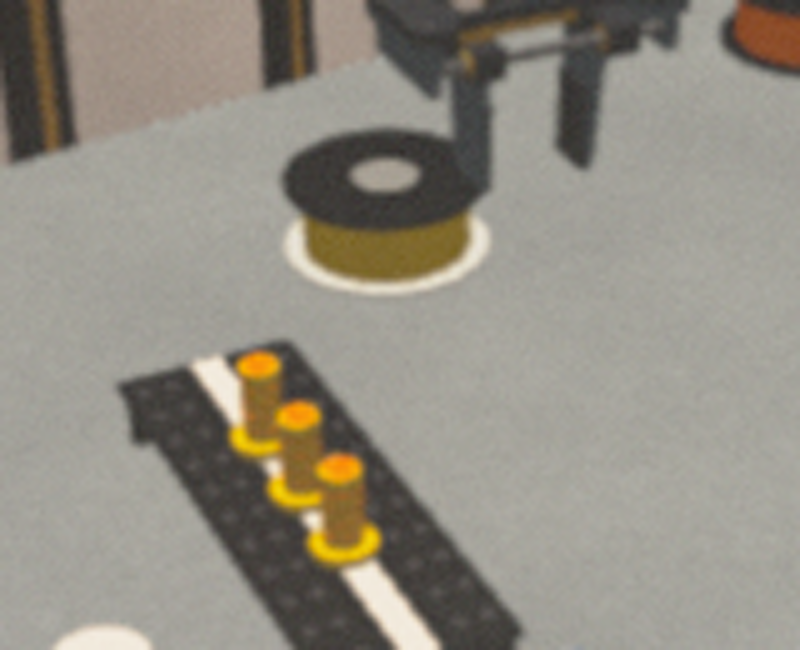

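View pics/t25.png

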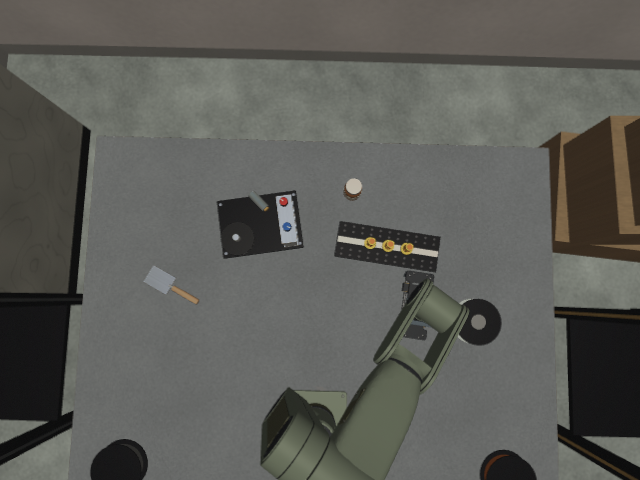

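View pics/k26.png

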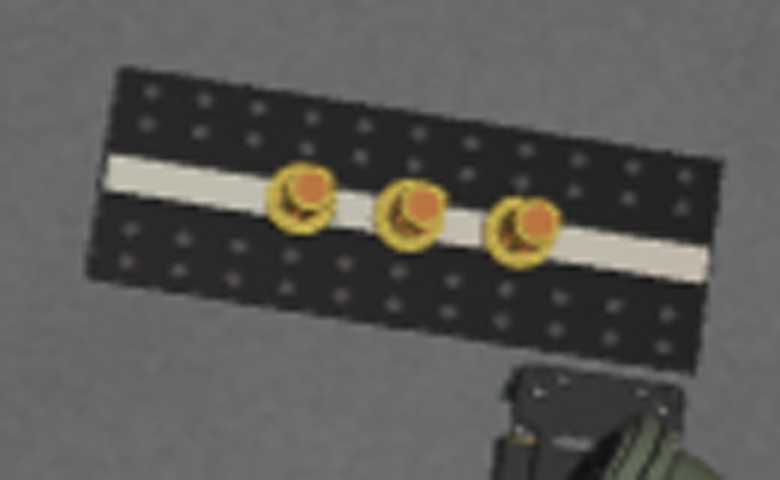

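```bash
python3 -c "
from h import *
print(env.job_done())"
```

```text
the job is handed in; nothing more can be done
None
```

I finished the job and handed it in at about 63 s of the 210 s limit. The interface gave no verdict, so the checks below are my own, from the camera images.

- **Spot:** I turned the blue screw about 90° clockwise and the red screw about 250° counter-clockwise. The last picture before covering put the spot 0.6 mm from the centre of the green ring. It can't be seen under the cover, and I did not touch the knobs after that.
- **Cover:** It sits on the cup, and its outline matched the predicted seated position when I drew that over the scene picture.
- **Towers:** I found three in every view. All three stand upright on the shelf's stripe, about 60 mm apart and within about 2–3 mm of its middle in the pictures. One had been knocked about 2 cm aside mid-run, so I measured it again before picking it up.
- **Bystanders:** In the last pictures the spool, jar and scraper look unmoved. I did not measure them.

**Mismatch with the description:** The ends of the fingers turned out to be about 30 mm behind the reported TCP. My first attempt on the blue knob therefore closed just above it without touching it, and I allowed for the offset from then on.

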